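Hang the mallet in the free sprung fork between two hanging mallets

ROBOT

A 6-joint arm with a two-finger parallel gripper is mounted at the origin on a cart in front of the work surface, level with it; the furniture and walls round the work are solid. World frame = base frame: x ahead of the robot, y to its left, z up, the work surface at z = 0. Lengths are in m, angles in rad, forces in N, time in s.
With the tool pointing down it reaches from about 0.25 to 0.775 m from the base axis. Payload 4 kg.
Tool frame: the origin (TCP) lies midway between the tips of the shut fingers; the grasp point (between the pads) lies 19 mm behind it (robot.tcp_to_grasp is the distance from the TCP to the grasp point, in m); x points along the fingers, y is the direction in which the jaws open and shut, and the axes are right-handed (so a half turn about x gives the same grasp; the last joint's range is limited). The gripper opens to 94 mm and grips with 3 to 60 N. Pads are 16 mm wide; open, the fingers measure 119 mm over their backs; the gripper's body (75 mm by 177 mm) begins 78 mm behind the grasp point.
Start: joints at [1.207, 0.087, 1.371, -0, 1.684, -0.103], TCP at [0.142, 0.531, 0.17] pointing down, gripper open.
Joint ranges: [-3.1, 3.1], [-0.76, 2.03], [0.27, 2.55], [-1.08, 4.22], [0.17, 2.65], [-2.57, 2.57]. Speed limits (rad/s): [2.79, 2.79, 3.14, 3.14, 3.14, 3.14].

INTERFACE

Orientations are given as [roll, pitch, yaw] about the fixed x, y, z axes, in that order (R = Rz(yaw) Ry(pitch) Rx(roll)).
In Python, from bench import robot gives the robot as it stands.
- The arm moves only by the tool send_rows, never from a script. Its argument "increments" is a list of rows, each a list of 5 numbers: the opening, from -1 (shut) to 1 (fully open), so that 0 is half open, then the shift along the tool's x, y, z in m, then the turn about the tool's x in rad. In form: [[hand, tx, ty, tz, roll], ...]. A call has 1 to 5 rows; each row is the pose to reach, as a shift and turn from the pose commanded when the call began, along the tool's axes at that moment; what a row does not reach only later rows make up. A row lasts 1/12 s, in which the tool goes at most 41.7 mm and 7.16 degrees, less where a joint would pass 70% of its speed; a pose out of reach is approached as far as the arm can. A call with a gripper value outside its range is refused whole. The fingers move at their own pace and stop on an object; the grip force is fixed at half the most. Time passes only in rows, so rows that repeat a pose let the fingers close. It gives the time, the measured TCP pose, the force and the opening at its end, in the units of the state.
- robot.get_obs(): the state, without advancing time (a new reading comes with each control period).
- robot.snapshot(name): name is "scene" or "top" or "wrist"; returns a dict with "image" (420x560x3 uint8, red, green, blue), "intrinsics" (3x3 intrinsics, pixels), "world_from_camera" (4x4, takes a point from camera to world coordinates). Camera axes: x right, y down, z forward; pixel columns grow to the right and rows downward; lengths in m; the calibration is good to about 2 mm. A picture is of the moment at which its call begins. There is no depth.
- robot.close_job(): hands the job in, once; it reports no verdict.
The state is a dict: "time": time; "joint_positions": joint angles; "qvel": joint speeds; "joint_torque": joint torques, N m; "tool_pos": TCP position; "ee_rot": TCP orientation; "wrist_force": force on the tool from outside, world axes, zero at the start; "wrist_torque": the same for the moment, N m; "width": finger opening in m.
Only numpy, scipy, OpenCV 4.12 (cv2) and the standard library are available. Lean on these libraries where they do the work, as an engineer would, in place of code of your own. Each camera call takes 0.05 s, during which the arm holds its last target.

TASK

Take the wooden mallet that stands head-up in the bench block and hang it in the free middle fork of the tool rack like the two beside it: handle in between the prongs and pressed back against the sprung pad, then the head let down so that it lies on both prongs, between the upright lips in front and the stops behind. The middle fork was clamped on by eye, so feel your way in, work gently, and do not knock the mallets on either side.

Things in the scene. Friction and masses are not known exactly. Their poses are not given: they have to be found in the camera images.
- mallet_head (a point): Centre of the loose wooden mallet's head: a cylinder lying level, 84 mm long, 48 mm in diameter, its axis this frame's x (ends alike). The straight round handle, 23 mm in diameter, leaves the head's middle straight down; its flat end is 155 mm below the head's centre. About 0.24 kg. At the start it stands plumb in the bench block, this point 155 mm above the table.
- mallet_end (a point): Centre of the flat end of the loose mallet's handle (the bottom when it stands or hangs).
- mallet: The loose mallet as a whole (its origin lies beside the handle: use mallet_head and mallet_end for positions).
- bench_block: Fixed light wooden block, 85 x 85 mm and 60 mm high, with a plumb 27 mm through hole in its middle in which the mallet's handle stands on the table. Origin at the centre of its underside.
- rack: Fixed tool rack, wooden foot 190 x 340 mm, origin on the table; x points from the forks' open fronts to the back, y along the row, z up. Three like forks at y = -115, 0, +115 mm; the outer two hold mallets. Above the prongs stand only lips and stops, the hanging heads (tops 46 mm above the prongs' centre line) and, 57 mm or more behind a fork's middle, its clamp (13 mm above). Forces: under 30 N.
- free_place (a point): Nominal middle of the free fork, on its prongs' centre line, 190 mm above the table, axes as the rack's. The real middle lies up to 14 mm to either side (y) and up to 15 mm to front or back (x): fixed during the job but not measured; feel or look for it. The height is exact. Prongs are parallel to the rack's x.
- left_mallet_head (a point): Centre of the head of the mallet hanging in the left fork (rack y = +115 mm); same size as the loose one, head along the rack's x, only resting on its prongs. It must stay.
- right_mallet_head (a point): Centre of the head of the mallet hanging in the right fork (rack y = -115 mm); likewise.
- left_fork (a point): Middle of the left fork. Forks: two round prongs along x, 10 mm thick, centre lines 37 mm apart (27 mm clear); 6 mm plates across them 45 mm in front of the fork's middle (lips) and 49 mm behind it (stops), 13.5 to 31.5 mm off to each side, tops 14 mm above the centre line. A head lies along both prongs, its centre 22 mm above that line; to pass the lips it must be 20 mm higher (on a lip: near 34).
- right_fork (a point): Middle of the right fork. Sprung pads: a plate 22 mm wide, 6 to 22 mm below the prongs' centre line; the free one meets a handle whose axis is 6 mm in front of the real middle, resists with 1.5 N and 0.3 N more per mm, damped (50 N s/m), 18 mm travel. The head fits between lips and stops with the handle's axis 0 to 4 mm behind the real middle, that is with 3.3 to 4.5 N on the pad.
There are look-alikes about, which are no part of the job. Leave any turquoise look-alike of the mallet alone.

How it is judged:
At the end, for the whole second after the job is handed in: The mallet hangs still, let go, in the free fork: head down on both prongs between lips and stops (its centre 17 to 27 mm above the prongs' centre line), along them within 0.2 rad, within 24 mm of the row's middle, handle plumb within 25 mm; both neighbours within 10 mm of where they hung (z of mallet_head in the frame of free_place between 0.017 and 0.027 m and y of mallet_head in the frame of free_place between -0.024 and 0.024 m and horizontal distance between mallet_head and mallet_end below 0.025 m and height (world z) of mallet_end below 0.08 m and angle between the x axis of mallet_head and the x axis of free_place, either way round below 0.2 rad and distance of each of left_mallet_head, right_mallet_head from where it was at the start of the episode below 0.01 m and linear speed of mallet below 0.02 m/s); the robot touches nothing.
It fails at once if a neighbouring mallet knocked or shifted by more than 10 mm (distance of any of left_mallet_head, right_mallet_head from where it was at the start of the episode above 0.01 m).
It fails at once if the mallet forced against the rack with more than 30 N (contact force between mallet and rack above 30 N).
It fails at once if the robot pushing the rack with more than 30 N (contact force between the arm and rack above 30 N).
It fails at once if the robot pushing the rack with more than 30 N (contact force between the fingers and rack above 30 N).
It also fails if it takes over 67 s, if anything falls off the work surface, if the arm or the gripper's body presses on something with over 40 N, if the wrist force passes 120 N, or if a joint passes its speed limit or range.

## Working session

There is one attempt and no reset: what is moved stays moved. The work goes in short steps, Python scripts to look and compute and a tool call to move; the robot and the scene stay as the last step left them, time stands still between calls to the robot, and variables do not carry over. Pictures are saved under pics/ and viewed, and the job is handed in when it is done.

Besides the shell and the picture viewer there is one more tool, called after "Call:" as name([rows], argument=value, ...), one row to a line, values as JSON. send_rows: Moves the arm, as the interface text tells. Its arguments: {"type":"object","properties":{"increments":{"type":"array"}},"required":["increments"]}

```bash
ls; mkdir -p pics; python3 - <<'E'
from bench import robot
import cv2
o=robot.get_obs();print({k:(v if not hasattr(v,'round') else v.round(4) if hasattr(v,'shape') else v) for k,v in o.items()})
for n in ("scene","top","wrist"):
    s=robot.snapshot(n);cv2.imwrite(f"pics/{n}0.png",s["image"][:,:,::-1]);print(n,s["intrinsics"].round(1).tolist(),s["world_from_camera"].round(3).tolist())
E
```

```text
pics
{'time': 0.0, 'joint_positions': array([ 1.2069,  0.088 ,  1.3723,  0.    ,  1.6836, -0.1031]), 'qvel': array([-0.0009, -0.0011, -0.0015, -0.001 , -0.0003, -0.0002]), 'joint_torque': array([-1.90000e-03, -3.40181e+01, -3.02425e+01,  7.16000e-02,
        3.29000e-02, -2.00000e-04]), 'tool_pos': array([0.1416, 0.5308, 0.1687]), 'ee_rot': array([-1.6838,  1.5686, -1.9446]), 'wrist_force': array([0.4636, 0.9158, 0.7179]), 'wrist_torque': array([-0.015 ,  0.0082,  0.0362]), 'width': 0.09406183317229663}
scene [[404.9, 0.0, 272.9], [0.0, 404.9, 212.5], [0.0, 0.0, 1.0]] [[0.847, -0.417, 0.329, 0.125], [-0.531, -0.684, 0.5, -0.667], [0.016, -0.598, -0.801, 1.119], [0.0, 0.0, 0.0, 1.0]]
top [[531.3, 0.0, 278.4], [0.0, 531.3, 207.6], [0.0, 0.0, 1.0]] [[-0.016, -0.988, 0.156, 0.309], [-1.0, 0.017, 0.001, -0.048], [-0.004, -0.156, -0.988, 1.529], [0.0, 0.0, 0.0, 1.0]]
wrist [[341.7, 0.0, 280.3], [0.0, 341.7, 209.1], [0.0, 0.0, 1.0]] [[0.258, 0.931, 0.26, 0.066], [0.966, -0.248, -0.07, 0.551], [-0.001, 0.269, -0.963, 0.383], [0.0, 0.0, 0.0, 1.0]]
```

View pics/scene0.png

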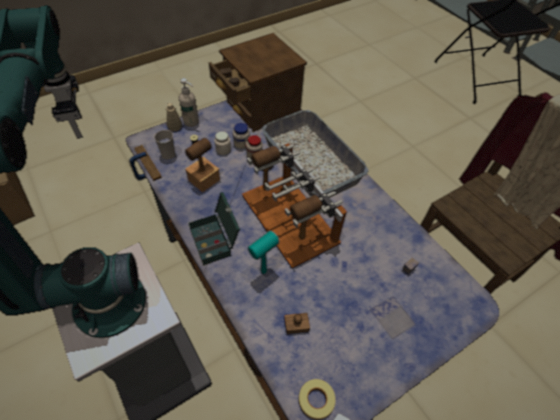

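View pics/top0.png

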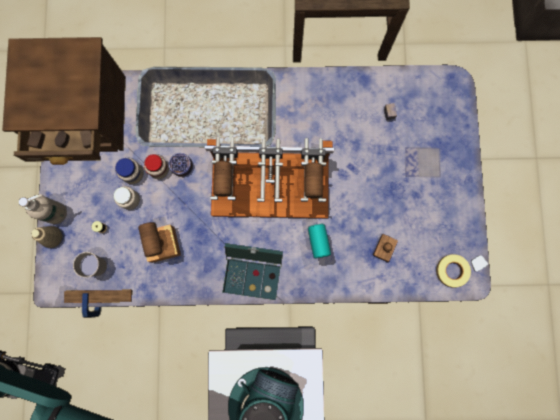

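View pics/wrist0.png

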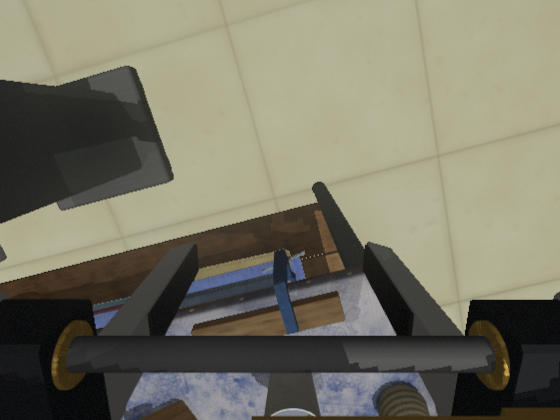

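```bash
cat > h.py <<'E'
import numpy as np,cv2
from bench import robot
def ray(s,px,z):
    K=s["intrinsics"];T=s["world_from_camera"]
    d=T[:3,:3]@np.linalg.inv(K)@np.array([px[0],px[1],1.0]);o=T[:3,3]
    return o+d*(z-o[2])/d[2]
def proj(s,p):
    T=np.linalg.inv(s["world_from_camera"]);c=T[:3,:3]@np.asarray(p)+T[:3,3];u=s["intrinsics"]@c;return u[:2]/u[2]
def crop(im,x0,x1,y0,y1,k,fn):
    c=cv2.resize(im[y0:y1,x0:x1,::-1],None,fx=k,fy=k,interpolation=cv2.INTER_CUBIC);cv2.imwrite(fn,c)
E
python3 - <<'E'
from h import *
im=cv2.imread("pics/top0.png")[:,:,::-1]
crop(im,120,340,130,270,3.6,"pics/topc.png")
im=cv2.imread("pics/scene0.png")[:,:,::-1]
crop(im,170,360,120,270,4,"pics/scenec.png")
E
```

```text
(no output)
```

View pics/topc.png

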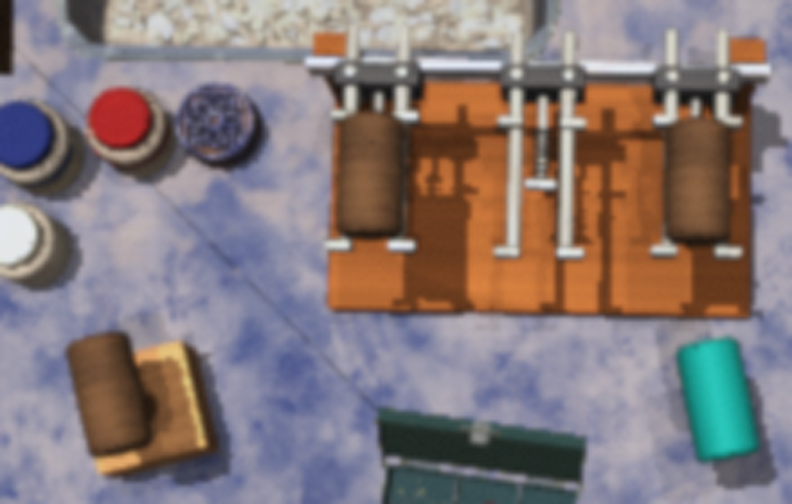

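View pics/scenec.png

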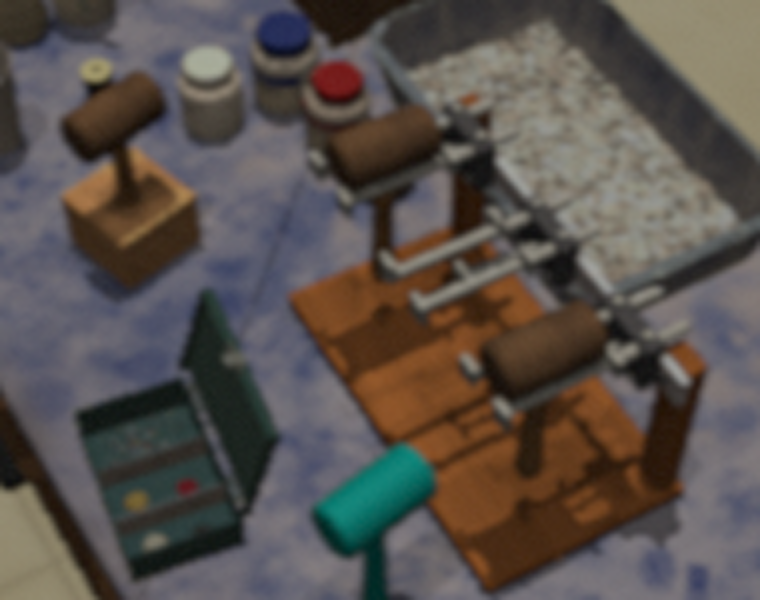

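```bash
python3 - <<'E'
from h import *
S={n:robot.snapshot(n) for n in("top","scene")}
for n,boxes in (("top",[(138,165,220,259),(212,234,158,198),(304,324,158,198)]),("scene",[(184,214,136,162),(250,282,144,168),(288,324,193,222)])):
    im=S[n]["image"];hsv=cv2.cvtColor(im,cv2.COLOR_RGB2HSV)
    for b in boxes:
        x0,x1,y0,y1=b;p=hsv[y0:y1,x0:x1]
        m=((p[:,:,2]<125)&(p[:,:,0]<20)&(p[:,:,1]>60)).astype(np.uint8)
        m=cv2.morphologyEx(m,cv2.MORPH_OPEN,np.ones((5,5)))
        k,l,st,c=cv2.connectedComponentsWithStats(m);i=1+np.argmax(st[1:,4])
        pts=np.argwhere(l==i)[:,::-1].astype(np.float32);r=cv2.minAreaRect(pts)
        ctr=np.array(r[0])+[x0,y0]
        bx=cv2.boxPoints(r)+[x0,y0]
        print(n,b,st[i],ctr.round(1),[round(v,1) for v in r[1]],round(r[2],1),(c[i]+[x0,y0]).round(1))
        for z in ((.155,) if b==boxes[0] else (.212,)):
            w=np.array([ray(S[n],q,z) for q in bx]); print(ray(S[n],ctr,z).round(4),np.linalg.norm(w[1]-w[0]).round(3),np.linalg.norm(w[2]-w[1]).round(3),np.degrees(np.arctan2(*(w[1]-w[0])[[1,0]])).round(1))
    v=im.copy()
crop(S["top"]["image"],195,345,130,225,5.3,"pics/rack.png")
crop(S["top"]["image"],135,185,215,262,12,"pics/mal.png")
E
```

```text
top (138, 165, 220, 259) [  2   3  25  32 480] [152.  238.5] [31.0, 24.0] 90.0 [153.6 237.3]
[0.4501 0.2837 0.155 ] 0.063 0.081 -91.0
top (212, 234, 158, 198) [  1   3  21  36 549] [223.  178.5] [35.0, 20.0] 90.0 [224.3 178.4]
[0.5936 0.0932 0.212 ] 0.051 0.09 -91.0
top (304, 324, 158, 198) [  0   5  20  35 555] [313.5 180. ] [34.0, 19.0] 90.0 [313.4 179.7]
[ 0.5858 -0.1357  0.212 ] 0.048 0.088 -91.0
scene (184, 214, 136, 162) [  3   3  23  20 308] [197.8 148.2] [15.6, 24.7] 45.0 [197.8 148.5]
[0.4479 0.2938 0.155 ] 0.099 0.068 28.2
scene (250, 282, 144, 168) [  0   2  30  20 421] [264.7 155.8] [17.1, 29.4] 78.7 [264.5 155.6]
[0.5926 0.0994 0.212 ] 0.095 0.074 -15.3
scene (288, 324, 193, 222) [  0   0  34  29 647] [304.5 207. ] [28.0, 33.0] 90.0 [302.  206.2]
[ 0.5836 -0.1312  0.212 ] 0.096 0.1 -31.3
```

View pics/rack.png

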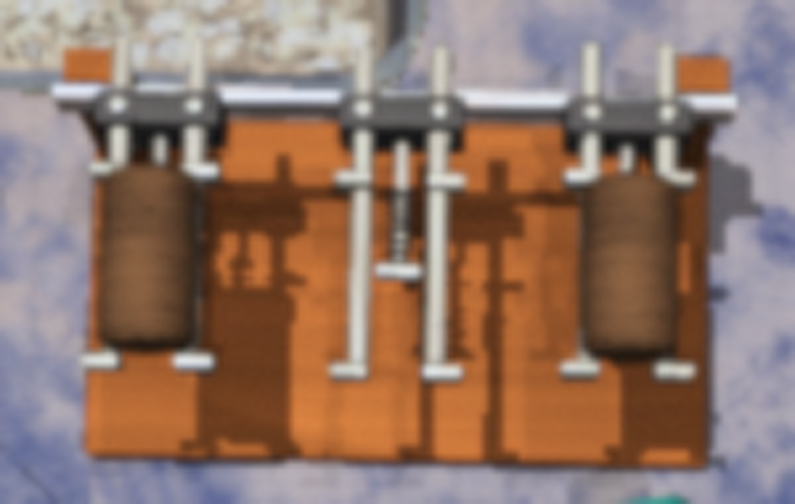

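View pics/mal.png

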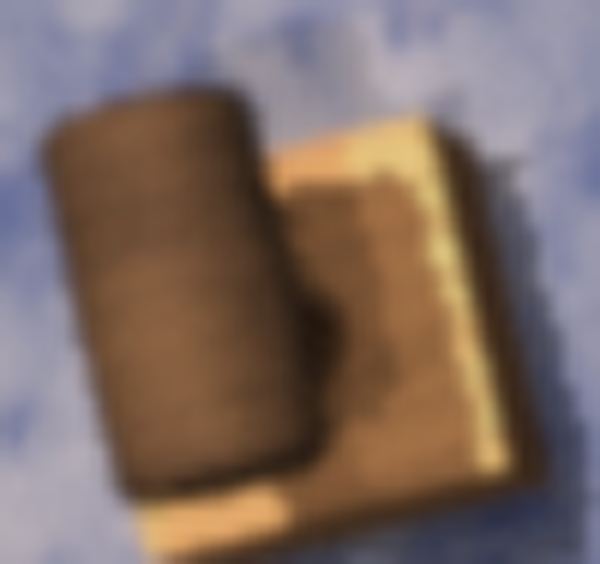

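```bash
python3 - <<'E'
from h import *
s=robot.snapshot("top")
def R(p,z): return ray(s,(195+(p[0]+.5)/5.3-.5,130+(p[1]+.5)/5.3-.5),z)
L=R((148,360),.2);Rr=R((628,370),.2);M=R((396,371),.2)
Ls=R((155,170),.2);Rs=R((630,178),.2);Ms=R((400,180),.2)
for n,v in zip("L R M Ls Rs Ms".split(),(L,Rr,M,Ls,Rs,Ms)): print(n,v.round(4))
a=L-Rr;yaw=np.arctan2(-a[0],a[1]);print("yaw lips",np.degrees(yaw),np.linalg.norm(a))
a=Ls-Rs;print("yaw stops",np.degrees(np.arctan2(-a[0],a[1])),np.linalg.norm(a))
for f,b in((L,Ls),(M,Ms),(Rr,Rs)):
    d=b-f;print("prong dir",np.degrees(np.arctan2(d[1],d[0])),np.linalg.norm(d))
# foot corners z~0.02
c=[(87,455),(708,466),(735,104),(57,92)]
for p in c[:2]: print("foot",R(p,.02).round(4))
for p in c[2:]: print("bar",R(p,.19).round(4))
c=np.mean([(45,140),(240,90),(325,455),(130,495)],0)
m=lambda p,z:ray(s,(135+(p[0]+.5)/12-.5,215+(p[1]+.5)/12-.5),z)
print("mallet",m(c,.155), "lengthdir",[ (m(b,.155)-m(a,.155)).round(4) for a,b in(((130,495),(45,140)),((325,455),(240,90)))])
# block top corners (z .06)
for p in ((425,120),(500,465),(150,560)): print("blk",m(p,.06).round(4))
E
```

```text
L [0.5469 0.0957 0.2   ]
R [ 0.5381 -0.1341  0.2   ]
M [ 0.5395 -0.023   0.2   ]
Ls [0.6403 0.0923 0.2   ]
Rs [ 0.6323 -0.1376  0.2   ]
Ms [ 0.6333 -0.0263  0.2   ]
yaw lips -2.1941585714261116 0.23000844947664753
yaw stops -1.9893966035108497 0.23006028005878598
prong dir -2.0804544812557535 0.09348648406972296
prong dir -1.970609509678122 0.09382942163118607
prong dir -2.1120420381603306 0.0943085777372784
foot [0.5275 0.1482 0.02  ]
foot [ 0.5158 -0.1876  0.02  ]
bar [ 0.671  -0.1906  0.19  ]
bar [0.6829 0.1415 0.19  ]
mallet [0.44853265 0.28899626 0.155     ] lengthdir [array([0.0773, 0.0202, 0.    ]), array([0.0796, 0.0199, 0.    ])]
blk [0.498  0.2574 0.06  ]
blk [0.4177 0.2389 0.06  ]
blk [0.3972 0.319  0.06  ]
```

```bash
cat >> h.py <<'E'
from scipy.spatial.transform import Rotation as Ro
def Rt(): return Ro.from_euler('xyz',robot.get_obs()["ee_rot"]).as_matrix()
def plan(target,yaw=None):
    # target TCP xyz; yaw = desired direction (mod pi) of tool z
    o=robot.get_obs();R=Rt();d=R.T@(np.array(target)-o["tool_pos"])
    print("t",round(o["time"],2),"pos",o["tool_pos"].round(4),"F",o["wrist_force"].round(2),"w",round(o["width"],4))
    z=R[:,2];cy=np.arctan2(z[1],z[0]);print("shift tool xyz",d.round(4),"tool z yaw deg",np.degrees(cy).round(2),"tilt",R[:,0].round(4))
    if yaw is not None:
        e=(cy-yaw+np.pi/2)%np.pi-np.pi/2  # tool x is down: +roll lowers yaw
        print("roll",e.round(4))
E
python3 -c "
from h import *
print(Rt().round(3)); plan((.4485,.289,.28),.246)"
```

```text
[[-0.     0.258  0.966]
 [-0.001  0.966 -0.258]
 [-1.    -0.001 -0.   ]]
t 0.3 pos [0.1417 0.5312 0.1695] F [ 0.24 -0.07 -0.34] w 0.0943
shift tool xyz [-0.1104 -0.155   0.3588] tool z yaw deg -14.94 tilt [-2.e-04 -7.e-04 -1.e+00]
roll -0.5068
```

Call:
send_rows([
  [1,-0.035,0,0,-0.1],
  [1,-0.07,0,0.02,-0.2],
  [1,-0.11,-0.02,0.05,-0.3],
  [1,-0.11,-0.035,0.085,-0.4],
  [1,-0.11,-0.05,0.12,-0.507],
])

```text
time: 0.72
tool_pos: [0.244, 0.4543, 0.2841]
ee_rot: [0.72, 1.563, 0.972]
wrist_force: [0.6, -0.6, -0.2]
width: 0.094
```

```bash
python3 -c "
from h import *
plan((.4485,.289,.28),.246)"
```

```text
t 0.72 pos [0.244  0.4543 0.2841] F [ 0.63 -0.61 -0.16] w 0.094
shift tool xyz [ 0.004  -0.211   0.1569] tool z yaw deg 14.41 tilt [ 0.0043  0.0064 -1.    ]
roll 0.0055
```

Call:
send_rows([
  [1,0,-0.035,0.03,0],
  [1,0,-0.075,0.06,0],
  [1,0,-0.115,0.09,0],
  [1,0,-0.15,0.12,0],
  [1,0,-0.19,0.15,0],
])

```text
time: 1.13
tool_pos: [0.4091, 0.3251, 0.28]
ee_rot: [0.61, 1.57, 0.854]
wrist_force: [-0.2, 0.9, -0.8]
width: 0.0942
```

Call:
send_rows([
  [1,0,0,0,0],
  [1,0,0,0,0],
])

```text
time: 1.3
tool_pos: [0.4092, 0.325, 0.2792]
ee_rot: [-3.077, 1.57, -2.837]
wrist_force: [-0.1, -0.8, 0.3]
width: 0.0943
```

```bash
python3 -c "
from h import *
plan((.4485,.289,.28),.246)
s=robot.snapshot('wrist');cv2.imwrite('pics/w1.png',s['image'][:,:,::-1])
"
```

```text
t 1.3 pos [0.4092 0.325  0.2792] F [-0.09 -0.82  0.27] w 0.0943
shift tool xyz [-0.0008 -0.0443  0.0297] tool z yaw deg 13.71 tilt [-1.1e-03 -4.0e-04 -1.0e+00]
roll -0.0067
```

View pics/w1.png

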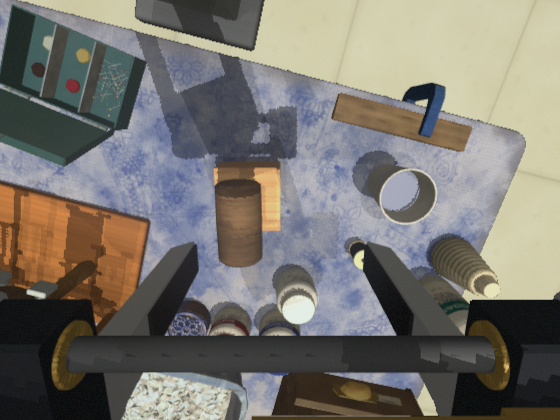

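```bash
python3 - <<'E'
from h import *
s=robot.snapshot('wrist')
crop(s['image'],200,300,140,280,4,'pics/w1c.png')
for p in ((217,215),(262,215),(239,215),(239,223)): print(p,ray(s,p,.155).round(4))
E
```

```text
(217, 215) [0.4454 0.2679 0.155 ]
(262, 215) [0.4342 0.3131 0.155 ]
(239, 215) [0.4399 0.29   0.155 ]
(239, 223) [0.4484 0.2918 0.155 ]
```

View pics/w1c.png

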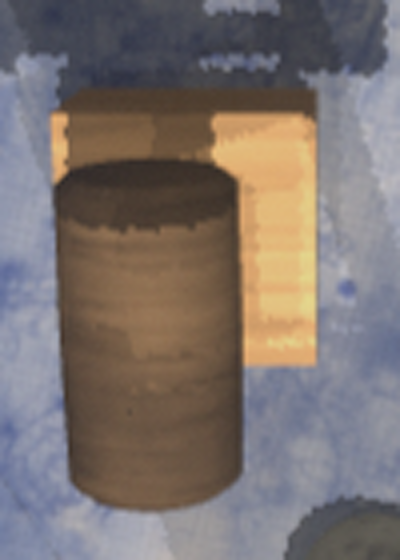

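Call:
send_rows([
  [1,0,-0.022,0.015,-0.006],
  [1,0,-0.044,0.03,-0.006],
  [1,0.03,-0.044,0.03,-0.006],
  [1,0.06,-0.044,0.03,-0.006],
  [1,0.09,-0.044,0.03,-0.006],
])

```text
time: 1.82
tool_pos: [0.4469, 0.2927, 0.1897]
ee_rot: [0.434, 1.568, 0.686]
wrist_force: [-0.3, -0.5, -0.7]
width: 0.0941
```

```bash
python3 -c "
from h import *
plan((.4485,.2895,.141),.246)"
```

```text
t 1.82 pos [0.4469 0.2927 0.1897] F [-0.27 -0.46 -0.72] w 0.0941
shift tool xyz [ 0.0487 -0.0035  0.0006] tool z yaw deg 14.46 tilt [ 0.0021  0.0017 -1.    ]
roll 0.0063
```

Call:
send_rows([
  [1,0.025,-0.002,0,0],
  [1,0.048,-0.002,0,0],
  [1,0.048,-0.002,0,0],
])

```text
time: 2.07
tool_pos: [0.4435, 0.2892, 0.1362]
ee_rot: [-2.971, 1.56, -2.718]
wrist_force: [-0.5, -0.7, -0.9]
width: 0.0942
```

```bash
python3 -c "
from h import *
plan((.4485,.2895,.141),.246)"
```

```text
t 2.07 pos [0.4435 0.2892 0.1362] F [-0.48 -0.69 -0.87] w 0.0942
shift tool xyz [-0.0048 -0.0009  0.0048] tool z yaw deg 14.5 tilt [-0.0094 -0.0042 -0.9999]
roll 0.0071
```

Call:
send_rows([
  [1,-0.003,0,0,0.004],
  [1,-0.003,0,0,0.004],
])

```text
time: 2.23
tool_pos: [0.4484, 0.2907, 0.1474]
ee_rot: [0.274, 1.567, 0.522]
wrist_force: [-0.4, 0.3, 1.4]
width: 0.094
```

```bash
python3 -c "
from h import *
plan((.4485,.2895,.141),.246)"
```

```text
t 2.23 pos [0.4484 0.2907 0.1474] F [-0.45  0.33  1.4 ] w 0.094
shift tool xyz [ 0.0064 -0.0012 -0.0002] tool z yaw deg 14.19 tilt [ 0.0033  0.0019 -1.    ]
roll 0.0017
```

Call:
send_rows([
  [1,0,0,0,0],
  [1,0,0,0,0],
  [1,0,0,0,0],
  [1,0,0,0,0],
])

```text
time: 2.57
tool_pos: [0.4485, 0.2894, 0.1459]
ee_rot: [0.263, 1.569, 0.509]
wrist_force: [-0.5, -0.1, -0.3]
width: 0.0938
```

```bash
python3 -c "
from h import *
plan((.4485,.2895,.141),.246)"
```

```text
t 2.57 pos [0.4485 0.2894 0.1459] F [-0.53 -0.14 -0.27] w 0.0938
shift tool xyz [ 0.0049  0.0001 -0.    ] tool z yaw deg 14.09 tilt [ 1.6e-03  9.0e-04 -1.0e+00]
roll -0.0001
```

Call:
send_rows([
  [1,0.005,0,0,0],
  [1,0.005,0,0,0],
  [0.3,0.005,0,0,0],
  [0.1,0.005,0,0,0],
  [0,0.005,0,0,0],
])

```text
time: 2.98
tool_pos: [0.448, 0.2891, 0.1397]
ee_rot: [-3.126, 1.571, -2.88]
wrist_force: [-0.1, -0.0, 0.3]
width: 0.0775
```

Call:
send_rows([
  [-0.2,0,0,0,0],
  [-0.5,0,0,0,0],
  [-1,0,0,0,0],
  [-1,0,0,0,0],
  [-1,0,0,0,0],
])

```text
time: 3.4
tool_pos: [0.4481, 0.2892, 0.1399]
ee_rot: [0.677, 1.571, 0.923]
wrist_force: [-0.6, -0.4, -0.6]
width: 0.044
```

```bash
python3 -c "
from h import *
plan((.4485,.2895,.141),.246)
s=robot.snapshot('wrist');cv2.imwrite('pics/w2.png',s['image'][:,:,::-1])
"
```

```text
t 3.4 pos [0.4481 0.2892 0.1399] F [-0.55 -0.41 -0.56] w 0.044
shift tool xyz [-0.0011  0.0002  0.0005] tool z yaw deg 14.09 tilt [ 1.e-04  1.e-04 -1.e+00]
roll -0.0001
```

View pics/w2.png

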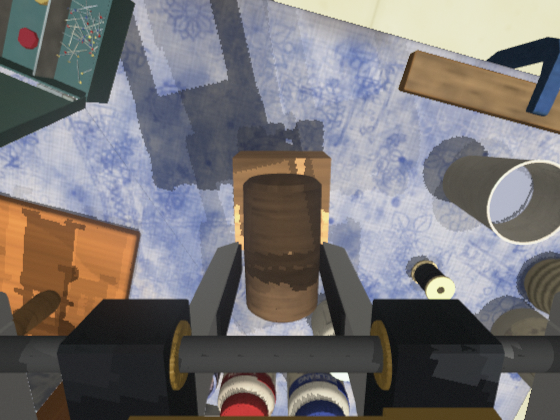

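Call:
send_rows([
  [-1,0,0,0,0],
  [-1,0,0,0,0],
])

```text
time: 3.62
tool_pos: [0.448, 0.2892, 0.1398]
ee_rot: [1.048, 1.571, 1.294]
wrist_force: [-0.0, 0.9, -0.3]
width: 0.0266
```

```bash
python3 -c "
from h import *
plan((.4485,.2895,.141),.246)
for n in ('wrist','scene'):
  s=robot.snapshot(n);cv2.imwrite('pics/%s3.png'%n,s['image'][:,:,::-1])
crop(s['image'],150,270,90,200,5,'pics/s3c.png')
"
```

```text
t 3.62 pos [0.448  0.2892 0.1398] F [-0.01  0.9  -0.33] w 0.0266
shift tool xyz [-0.0012  0.0001  0.0005] tool z yaw deg 14.09 tilt [ 0.e+00  2.e-04 -1.e+00]
roll -0.0
```

View pics/wrist3.png

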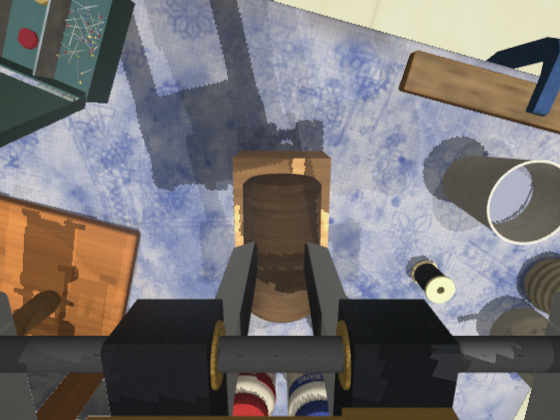

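View pics/s3c.png

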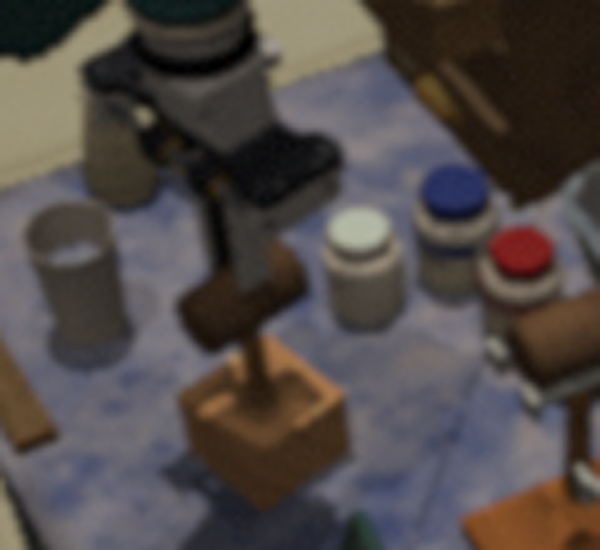

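```bash
python3 -c "
from h import *
im=cv2.imread('pics/wrist3.png')[:,:,::-1]
crop(im,190,370,160,330,4,'pics/w3c.png')
im=cv2.imread('pics/scene3.png')[:,:,::-1]
crop(im,180,225,120,180,10,'pics/s3d.png')
"
```

```text
(no output)
```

View pics/w3c.png

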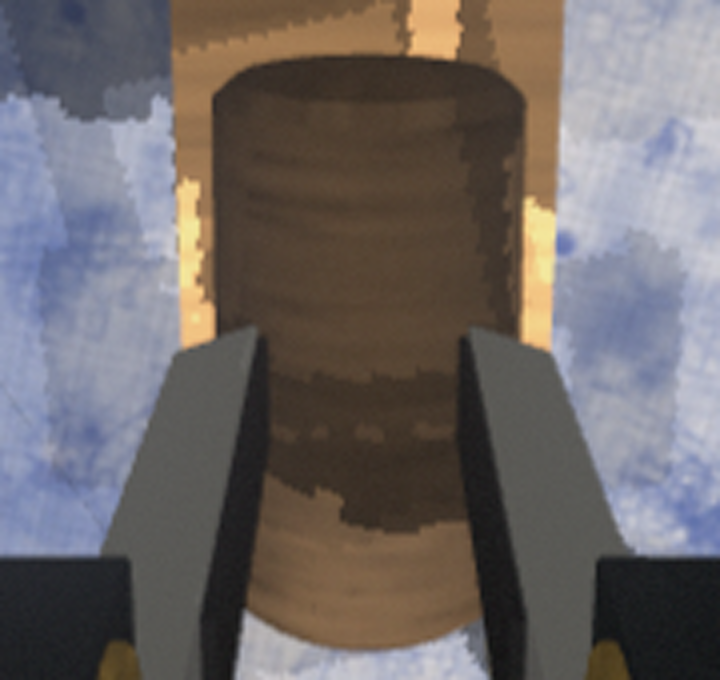

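View pics/s3d.png

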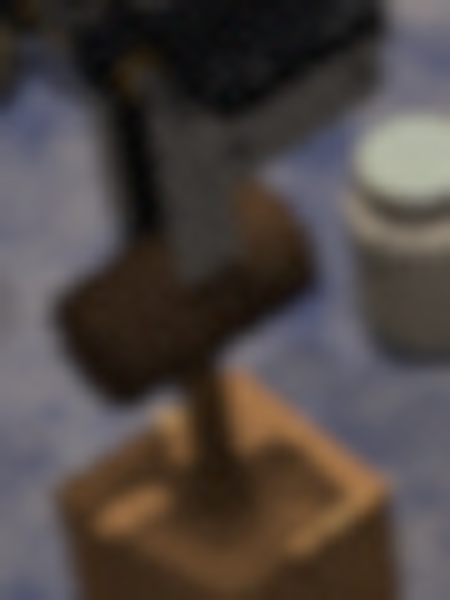

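```bash
python3 - <<'E'
from h import *
im={n:robot.snapshot(n) for n in("scene","wrist","top")}
o=robot.get_obs();R=Rt();c=o["tool_pos"];print(c,o["width"])
for n in("scene","wrist"):
    for zz in (.14,.159,.175):
        for sy in(-1,1):
            p=c+R[:,1]*sy*(.0133); p=np.array([p[0],p[1],zz]); 
            print(n,zz,sy,[proj(im[n],p+R[:,2]*k).round(0).tolist() for k in(-.008,.008)])
    print(n,"head ctr/top",proj(im[n],[.4485,.2895,.155]).round(),proj(im[n],[.4485,.2895,.179]).round())
v=im["scene"]["image"]
p=[proj(im["scene"],[c[0],c[1],z]) for z in(.14,.155,.179)]
b=cv2.resize(v[110:190,165:245,::-1],None,fx=7,fy=7,interpolation=cv2.INTER_CUBIC)
for q,col in zip(p,((0,0,255),(0,255,0),(255,0,255))): cv2.circle(b,(int((q[0]-165+.5)*7),int((q[1]-110+.5)*7)),4,col,-1)
cv2.imwrite("pics/s4.png",b)
E
```

```text
[0.44963725 0.29010839 0.14315709] 0.006768720494342303
scene 0.14 -1 [[200.0, 155.0], [204.0, 153.0]]
scene 0.14 1 [[195.0, 151.0], [199.0, 149.0]]
scene 0.159 -1 [[199.0, 151.0], [203.0, 149.0]]
scene 0.159 1 [[194.0, 147.0], [198.0, 145.0]]
scene 0.175 -1 [[199.0, 148.0], [202.0, 145.0]]
scene 0.175 1 [[193.0, 144.0], [197.0, 141.0]]
scene head ctr/top [198. 149.] [198. 144.]
wrist 0.14 -1 [[261.0, 225.0], [261.0, 247.0]]
wrist 0.14 1 [[301.0, 225.0], [300.0, 247.0]]
wrist 0.159 -1 [[259.0, 235.0], [259.0, 259.0]]
wrist 0.159 1 [[303.0, 235.0], [302.0, 259.0]]
wrist 0.175 -1 [[257.0, 245.0], [258.0, 270.0]]
wrist 0.175 1 [[304.0, 245.0], [304.0, 270.0]]
wrist head ctr/top [280. 243.] [280. 258.]
```

View pics/s4.png

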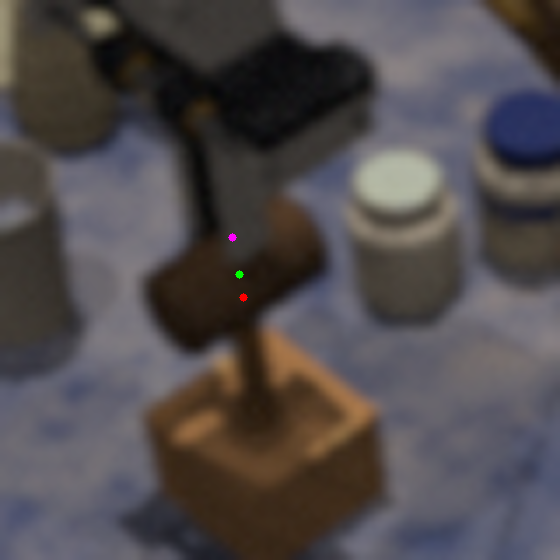

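```bash
python3 -c "
from h import *
print(robot.tcp_to_grasp,[a for a in dir(robot) if a[0]!='_'])
plan((.4485,.2895,.141),.246)"
```

```text
0.0188 ['IKError', 'close_job', 'get_obs', 'snapshot', 'tcp_to_grasp']
t 3.87 pos [0.4496 0.2901 0.1432] F [-0.76 -0.14 10.19] w 0.0068
shift tool xyz [ 0.0021 -0.0003 -0.0013] tool z yaw deg 14.09 tilt [ 0.0054  0.003  -1.    ]
roll -0.0
```

Call:
send_rows([
  [-1,-0.015,0,0,0],
  [-1,-0.02,0,0,0],
  [1,-0.02,0,0,0],
  [1,-0.02,0,0,0],
  [1,-0.02,0,0,0],
])

```text
time: 4.28
tool_pos: [0.4477, 0.289, 0.1589]
ee_rot: [-2.961, 1.569, -2.716]
wrist_force: [-0.4, -0.1, 0.1]
width: 0.0169
```

Call:
send_rows([
  [1,0,0,0,0],
  [1,0,0,0,0],
  [1,0,0,0,0],
  [1,0,0,0,0],
  [1,0,0,0,0],
])

```text
time: 4.7
tool_pos: [0.448, 0.2892, 0.1596]
ee_rot: [3.066, 1.571, -2.971]
wrist_force: [0.2, -0.6, 0.1]
width: 0.0501
```

```bash
python3 - <<'E'
from h import *
plan((.4485,.2895,.106),.246)
im={n:robot.snapshot(n) for n in("scene","wrist","top")}
for n in im: cv2.imwrite(f"pics/{n}5.png",im[n]["image"][:,:,::-1])
c=robot.get_obs()["tool_pos"];R=Rt();w=robot.get_obs()["width"]
v=im["scene"]["image"]
b=cv2.resize(v[110:190,165:245,::-1],None,fx=7,fy=7,interpolation=cv2.INTER_CUBIC)
for dz,col in zip((0,.0355),((0,0,255),(0,255,0))):
  for sy in(-1,1):
    q=proj(im["scene"],c+R[:,1]*sy*w/2+[0,0,dz])
    cv2.circle(b,(int((q[0]-165+.5)*7),int((q[1]-110+.5)*7)),4,col,-1)
cv2.imwrite("pics/s5.png",b)
E
```

```text
t 4.7 pos [0.448  0.2892 0.1596] F [ 0.15 -0.55  0.1 ] w 0.0501
shift tool xyz [0.0536 0.0002 0.0006] tool z yaw deg 14.09 tilt [-2.e-04 -0.e+00 -1.e+00]
roll -0.0001
```

View pics/s5.png

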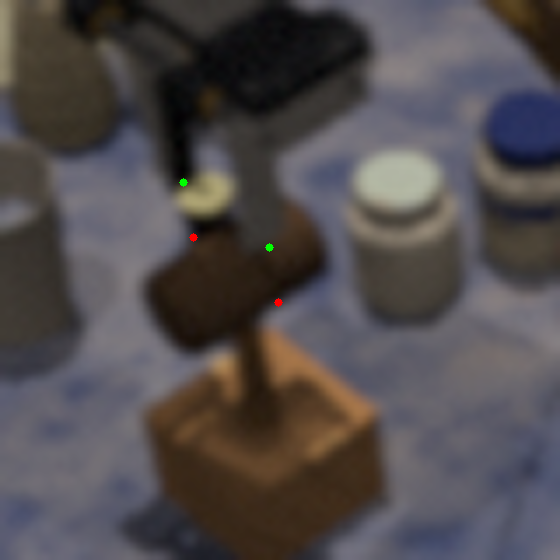

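View pics/wrist5.png

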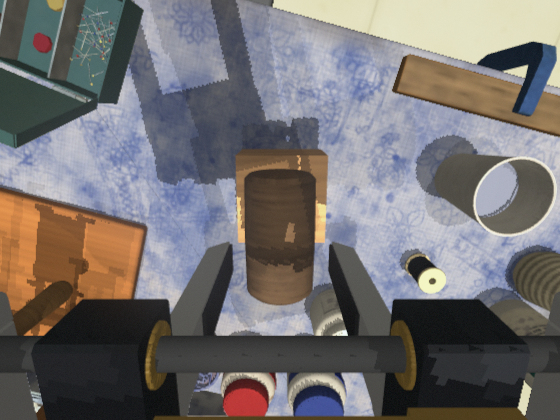

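Call:
send_rows([
  [1,0,0,0,0],
  [1,0,0,0,0],
  [1,0,0,0,0],
  [1,0,0,0,0],
  [1,0,0,0,0],
])

```text
time: 5.27
tool_pos: [0.448, 0.2892, 0.1598]
ee_rot: [0.836, 1.571, 1.082]
wrist_force: [0.1, -0.7, 0.4]
width: 0.0933
```

Call:
send_rows([
  [1,0.01,0,0,0],
  [1,0.025,0,0,0],
  [1,0.04,0,0,0],
  [1,0.05,0,0,0],
  [1,0.054,0,0,0],
])

```text
time: 5.68
tool_pos: [0.4467, 0.2885, 0.1031]
ee_rot: [-2.935, 1.567, -2.689]
wrist_force: [0.3, -0.3, 0.4]
width: 0.0942
```

Call:
send_rows([
  [0.2,0,0,0,0],
  [0.1,0,0,0,0],
  [0,0,0,0,0],
  [-1,0,0,0,0],
  [-1,0,0,0,0],
])

```text
time: 6.1
tool_pos: [0.4486, 0.2895, 0.1068]
ee_rot: [0.26, 1.569, 0.506]
wrist_force: [-0.5, -0.6, 0.4]
width: 0.0641
```

Call:
send_rows([
  [-1,0,0,0,0],
  [-1,0,0,0,0],
  [-1,0,0,0,0],
  [-1,0,0,0,0],
  [-1,0,0,0,0],
])

```text
time: 6.52
tool_pos: [0.4482, 0.2893, 0.1061]
ee_rot: [0.503, 1.57, 0.749]
wrist_force: [0.1, 0.5, 1.2]
width: 0.0468
```

```bash
python3 - <<'E'
from h import *
plan((.4485,.2895,.106),.246)
im={n:robot.snapshot(n) for n in("scene","wrist")}
for n in im: cv2.imwrite(f"pics/{n}6.png",im[n]["image"][:,:,::-1])
E
```

```text
t 6.52 pos [0.4482 0.2893 0.1061] F [0.09 0.54 1.17] w 0.0468
shift tool xyz [0.0001 0.0001 0.0004] tool z yaw deg 14.09 tilt [ 4.e-04  4.e-04 -1.e+00]
roll -0.0001
```

View pics/wrist6.png

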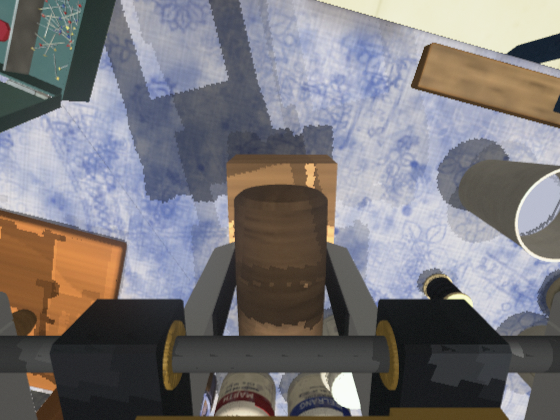

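Call:
send_rows([
  [-1,-0.005,0,0,0],
  [-1,-0.015,0,0,0],
  [-1,-0.025,0,0,0],
  [-1,-0.035,0,0,0],
  [-1,-0.05,0,0,0],
])

```text
time: 7.03
tool_pos: [0.4476, 0.2889, 0.1561]
ee_rot: [-2.959, 1.569, -2.713]
wrist_force: [0.8, -0.4, -2.1]
width: 0.0472
```

```bash
python3 - <<'E'
from h import *
plan((.4485,.2895,.106),.246)
s=robot.snapshot("scene")
crop(s["image"],150,270,90,200,5,'pics/s7c.png')
t=robot.snapshot("top")
for p in ((226,246),(284,252),(224,262),(281,268)): print(p,ray(t,p,.08).round(3),ray(t,p,.02).round(3))
p=(222.,192.) # scene lid top-left corner
for z in (.03,.06,.09,.12): print(z,ray(s,(222,192),z).round(3),ray(s,(238,230),z).round(3))
print(ray(t,(318,240),.155))
E
```

```text
t 7.03 pos [0.4476 0.2889 0.1561] F [ 0.79 -0.39 -2.08] w 0.0472
shift tool xyz [0.0501 0.0003 0.0011] tool z yaw deg 14.09 tilt [-1.3e-03 -6.0e-04 -1.0e+00]
roll -0.0001
(226, 246) [0.434 0.099 0.08 ] [0.439 0.105 0.02 ]
(284, 252) [ 0.415 -0.059  0.08 ] [ 0.419 -0.059  0.02 ]
(224, 262) [0.39  0.105 0.08 ] [0.394 0.111 0.02 ]
(281, 268) [ 0.372 -0.05   0.08 ] [ 0.374 -0.05   0.02 ]
0.03 [0.468 0.18  0.03 ] [0.437 0.011 0.03 ]
0.06 [0.458 0.157 0.06 ] [ 0.429 -0.007  0.06 ]
0.09 [0.449 0.133 0.09 ] [ 0.42  -0.026  0.09 ]
0.12 [0.439 0.11  0.12 ] [ 0.411 -0.045  0.12 ]
[ 0.43891919 -0.14691701  0.155     ]
```

View pics/s7c.png

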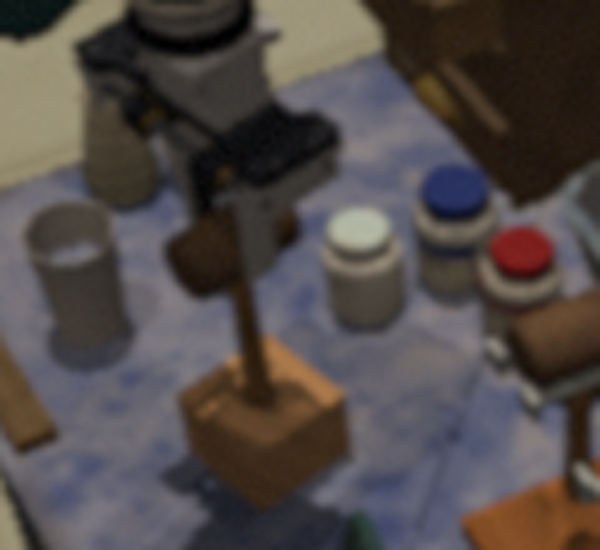

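Call:
send_rows([
  [-1,-0.02,0,0,0],
  [-1,-0.045,0,0,0],
  [-1,-0.07,0,0,0],
  [-1,-0.095,0,0,0.05],
  [-1,-0.11,0,0,0.1],
])

```text
time: 7.55
tool_pos: [0.4487, 0.2895, 0.2689]
ee_rot: [0.331, 1.567, 0.474]
wrist_force: [-0.4, 0.3, -2.9]
width: 0.0471
```

```bash
python3 - <<'E'
from h import *
plan((.474,-.0206,.266),-.036)
E
```

```text
t 7.55 pos [0.4487 0.2895 0.2689] F [-0.41  0.32 -2.87] w 0.0471
shift tool xyz [ 0.0024 -0.3105 -0.0193] tool z yaw deg 8.22 tilt [ 0.0036  0.0018 -1.    ]
roll 0.1795
```

Call:
send_rows([
  [-1,0,-0.02,0,0.04],
  [-1,0,-0.045,-0.003,0.08],
  [-1,0,-0.07,-0.005,0.12],
  [-1,0,-0.1,-0.006,0.15],
  [-1,0,-0.13,-0.008,0.18],
])

```text
time: 7.97
tool_pos: [0.4589, 0.1584, 0.2655]
ee_rot: [-2.475, 1.571, -2.509]
wrist_force: [0.2, -1.0, -2.6]
width: 0.0471
```

```bash
python3 - <<'E'
from h import *
plan((.474,-.0206,.266),-.036)
E
```

```text
t 7.97 pos [0.4589 0.1584 0.2655] F [ 0.22 -0.97 -2.57] w 0.0471
shift tool xyz [-0.0004 -0.1784  0.0213] tool z yaw deg -1.98 tilt [-0. -0. -1.]
roll 0.0014
```

Call:
send_rows([
  [-1,0,-0.035,0.004,0],
  [-1,0,-0.07,0.008,0],
  [-1,0,-0.105,0.012,0],
  [-1,0,-0.14,0.016,0],
  [-1,0,-0.165,0.021,0],
])

```text
time: 8.38
tool_pos: [0.474, -0.0089, 0.2658]
ee_rot: [-1.434, 1.57, -1.47]
wrist_force: [0.9, 0.2, -2.7]
width: 0.0469
```

Call:
send_rows([
  [-1,0,-0.012,0,0],
  [-1,0,-0.012,0,0],
  [-1,0,-0.012,0,0],
  [-1,0,-0.012,0,0],
])

```text
time: 8.72
tool_pos: [0.4739, -0.0174, 0.2658]
ee_rot: [1.609, 1.57, 1.575]
wrist_force: [0.4, 0.5, -1.6]
width: 0.0471
```

```bash
python3 - <<'E'
from h import *
plan((.474,-.0206,.191),-.036)
for n in ("top","wrist","scene"):
    s=robot.snapshot(n);cv2.imwrite(f"pics/{n}8.png",s["image"][:,:,::-1])
E
```

```text
t 8.72 pos [ 0.4739 -0.0174  0.2658] F [ 0.4  0.5 -1.6] w 0.0471
shift tool xyz [ 0.0748 -0.0033  0.0002] tool z yaw deg -1.91 tilt [-0.e+00  8.e-04 -1.e+00]
roll 0.0026
```

View pics/wrist8.png

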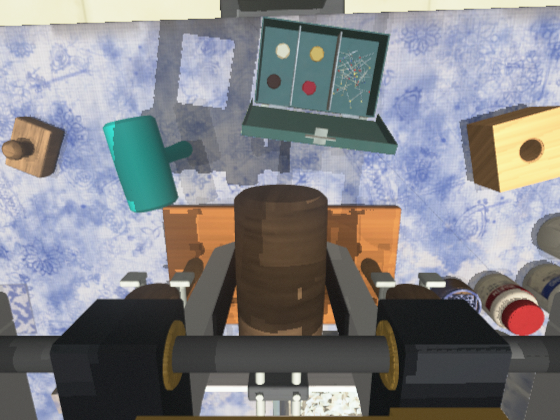

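View pics/scene8.png

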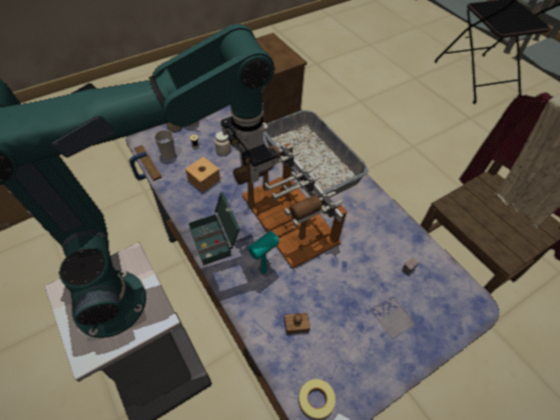

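Call:
send_rows([
  [-1,0.02,-0.003,0,0],
  [-1,0.04,-0.003,0,0],
  [-1,0.06,-0.003,0,0],
  [-1,0.073,-0.003,0,0],
  [-1,0.073,-0.003,0,0],
])

```text
time: 9.28
tool_pos: [0.4718, -0.0199, 0.1892]
ee_rot: [2.978, 1.564, 2.946]
wrist_force: [0.0, -0.0, -3.3]
width: 0.047
```

Call:
send_rows([
  [-1,0,0,0,0],
  [-1,0,0,0,0],
  [-1,0,0,0,0],
])

```text
time: 9.53
tool_pos: [0.4748, -0.021, 0.1945]
ee_rot: [-0.094, 1.568, -0.128]
wrist_force: [0.2, -0.0, -2.5]
width: 0.0468
```

```bash
python3 - <<'E'
from h import *
plan((.5095,-.0219,.191),-.036)
for n in ("top","wrist","scene"):
    s=robot.snapshot(n);cv2.imwrite(f"pics/{n}9.png",s["image"][:,:,::-1])
    if n=="scene": crop(s["image"],220,340,140,240,6.5,"pics/s9.png")
    if n=="top": crop(s["image"],195,345,130,235,5.3,"pics/t9.png")
E
```

```text
t 9.53 pos [ 0.4748 -0.021   0.1945] F [ 0.21 -0.05 -2.53] w 0.0468
shift tool xyz [0.0036 0.0003 0.0347] tool z yaw deg -1.92 tilt [ 3.e-03 -4.e-04 -1.e+00]
roll 0.0025
```

View pics/s9.png

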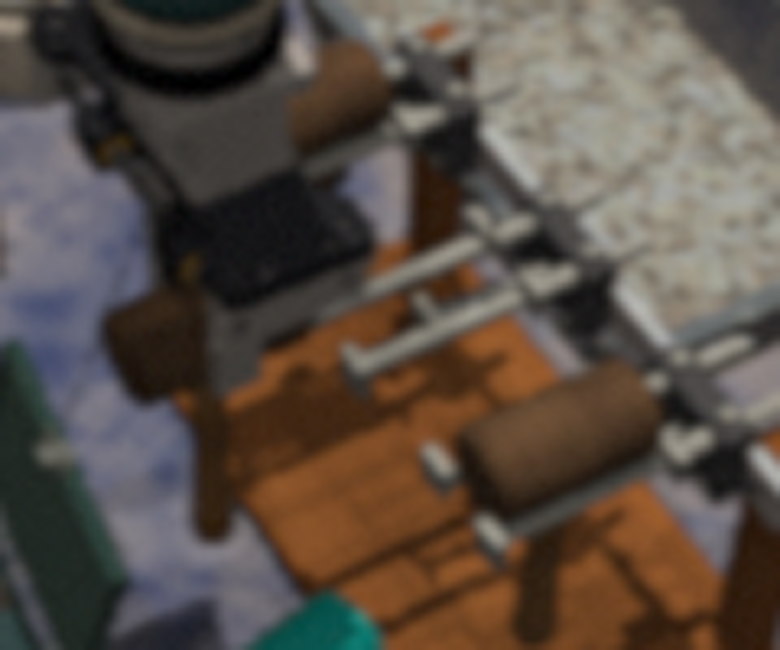

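View pics/wrist9.png

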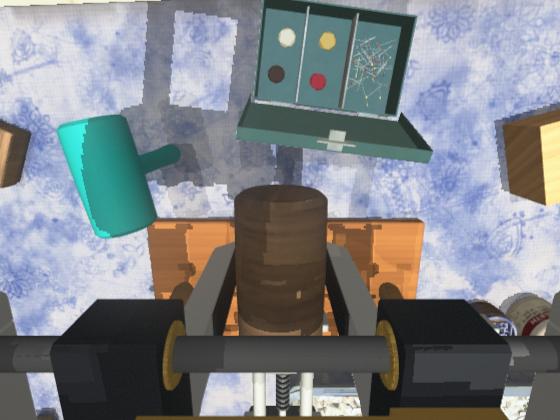

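```bash
python3 - <<'E'
from h import *
s=robot.snapshot("wrist")
crop(s["image"],230,330,340,412,8,"pics/w9c.png")
o=robot.get_obs();R=Rt();print(o["tool_pos"])
for p in ((260,390),(307,390),(283.5,390),(281,265)): 
    for z in (.19,.239): 
        w=ray(s,p,z);print(p,z,w.round(4),"tool",(R.T@(w-o["tool_pos"])).round(4))
E
```

```text
[ 0.47431836 -0.0212755   0.1937076 ]
(260, 390) 0.19 [ 0.6026 -0.0416  0.19  ] tool [ 0.0039 -0.016   0.1289]
(260, 390) 0.239 [ 0.5559 -0.0365  0.239 ] tool [-0.0452 -0.0125  0.0822]
(307, 390) 0.19 [ 0.6038 -0.005   0.19  ] tool [0.0039 0.0206 0.1289]
(307, 390) 0.239 [ 0.5569 -0.0082  0.239 ] tool [-0.0452  0.0159  0.0822]
(283.5, 390) 0.19 [ 0.6032 -0.0233  0.19  ] tool [0.0039 0.0023 0.1289]
(283.5, 390) 0.239 [ 0.5564 -0.0224  0.239 ] tool [-0.0452  0.0017  0.0822]
(281, 265) 0.19 [ 0.4971 -0.0218  0.19  ] tool [0.0037 0.0003 0.0228]
(281, 265) 0.239 [ 0.4742 -0.0211  0.239 ] tool [-0.0453  0.0001 -0.0001]
```

View pics/w9c.png

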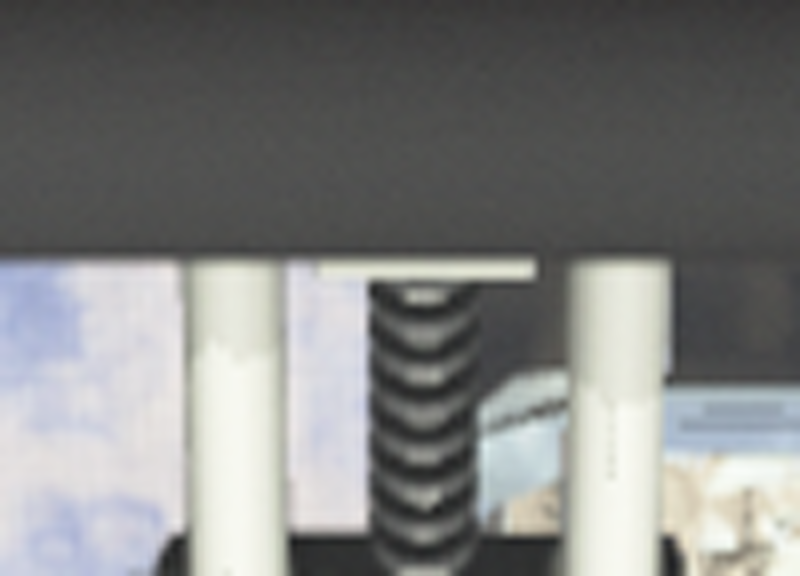

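Call:
send_rows([
  [-1,0.002,0.0015,0.01,0.002],
  [-1,0.002,0.0015,0.02,0.002],
  [-1,0.002,0.0015,0.03,0.002],
  [-1,0.002,0.0015,0.035,0.002],
  [-1,0.002,0.0015,0.035,0.002],
])

```text
time: 10.15
tool_pos: [0.5101, -0.021, 0.1901]
ee_rot: [2.914, 1.57, 2.878]
wrist_force: [-0.1, 0.2, -3.1]
width: 0.047
```

Call:
send_rows([
  [-1,0,0,0,0],
  [-1,0,0,0,0],
  [-1,0,0,0,0],
])

```text
time: 10.4
tool_pos: [0.5087, -0.0209, 0.1908]
ee_rot: [2.643, 1.571, 2.607]
wrist_force: [-0.8, 0.0, -2.6]
width: 0.0473
```

```bash
python3 - <<'E'
from h import *
plan((.5245,-.0219,.191),-.036)
s=robot.snapshot("wrist");cv2.imwrite("pics/wrist10.png",s["image"][:,:,::-1])
crop(s["image"],200,360,200,412,2.8,"pics/w10c.png")
s=robot.snapshot("scene");crop(s["image"],220,340,140,240,6.5,"pics/s10.png")
E
```

```text
t 10.4 pos [ 0.5087 -0.0209  0.1908] F [-0.81  0.   -2.57] w 0.0473
shift tool xyz [-0.0002 -0.0004  0.0158] tool z yaw deg -2.07 tilt [-2.e-04  1.e-04 -1.e+00]
roll -0.0001
```

View pics/w10c.png

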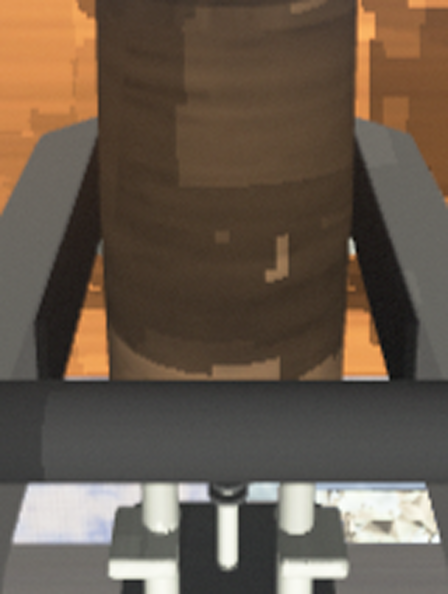

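View pics/s10.png

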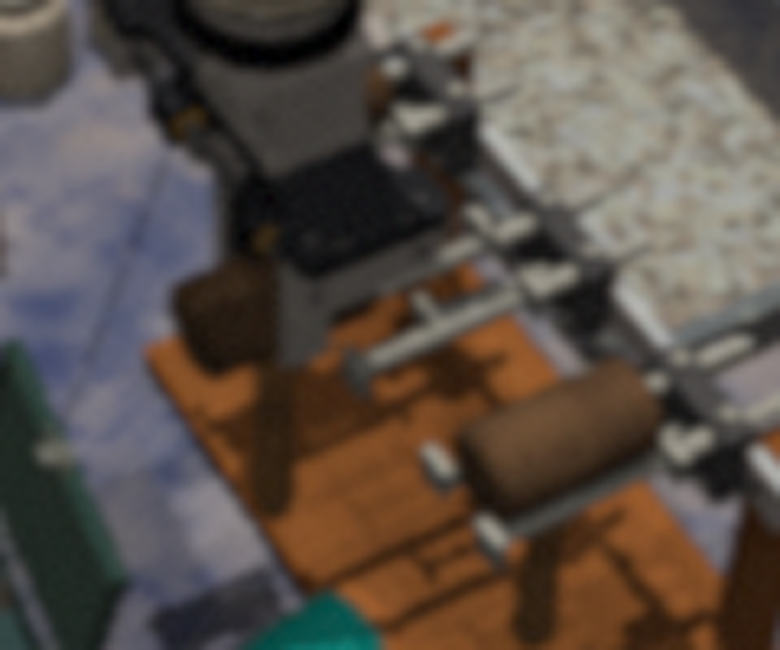

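Call:
send_rows([
  [-1,0,0,0.004,0],
  [-1,0,0,0.008,0],
  [-1,0,0,0.011,0],
  [-1,0,0,0.013,0],
])

```text
time: 10.83
tool_pos: [0.5224, -0.0214, 0.1907]
ee_rot: [0.982, 1.571, 0.946]
wrist_force: [0.1, -0.3, -2.1]
width: 0.047
```

Call:
send_rows([
  [-1,0,0,0.0015,0],
  [-1,0,0,0.003,0],
])

```text
time: 11.0
tool_pos: [0.5251, -0.0215, 0.1907]
ee_rot: [2.78, 1.57, 2.743]
wrist_force: [0.7, 0.2, -2.4]
width: 0.0469
```

Call:
send_rows([
  [-1,0,0,0.0015,0],
  [-1,0,0,0.003,0],
])

```text
time: 11.17
tool_pos: [0.528, -0.0216, 0.1908]
ee_rot: [2.358, 1.571, 2.322]
wrist_force: [-0.3, 0.4, -1.8]
width: 0.047
```

Call:
send_rows([
  [-1,0,0,0.002,0],
  [-1,0,0,0.004,0],
])

```text
time: 11.33
tool_pos: [0.532, -0.0218, 0.1908]
ee_rot: [0.987, 1.571, 0.951]
wrist_force: [0.0, -0.7, -2.0]
width: 0.0471
```

Call:
send_rows([
  [-1,0,0,0.002,0],
  [-1,0,0,0.004,0],
])

```text
time: 11.5
tool_pos: [0.5361, -0.0219, 0.1908]
ee_rot: [1.049, 1.571, 1.013]
wrist_force: [-0.6, -0.0, -4.0]
width: 0.0467
```

Call:
send_rows([
  [-1,0,0,0.002,0],
  [-1,0,0,0.004,0],
])

```text
time: 11.67
tool_pos: [0.5401, -0.0221, 0.1908]
ee_rot: [2.398, 1.571, 2.362]
wrist_force: [0.1, -0.1, -2.4]
width: 0.0467
```

Call:
send_rows([
  [-1,0,0,0.003,0],
  [-1,0,0,0.006,0],
  [-1,0,0,0.009,0],
])

```text
time: 11.92
tool_pos: [0.5492, -0.0224, 0.1908]
ee_rot: [0.847, 1.571, 0.811]
wrist_force: [-0.1, 0.1, -2.3]
width: 0.0469
```

```bash
python3 - <<'E'
from h import *
plan((.5845,-.0246,.191),-.036)
s=robot.snapshot("scene");crop(s["image"],220,340,140,240,6.5,"pics/s11.png")
s=robot.snapshot("top");crop(s["image"],195,345,130,235,5.3,"pics/t11.png")
E
```

```text
t 11.92 pos [ 0.5492 -0.0224  0.1908] F [-0.08  0.13 -2.31] w 0.0469
shift tool xyz [-0.0002 -0.0009  0.0353] tool z yaw deg -2.07 tilt [ 1.e-04  1.e-04 -1.e+00]
roll -0.0001
```

View pics/s11.png

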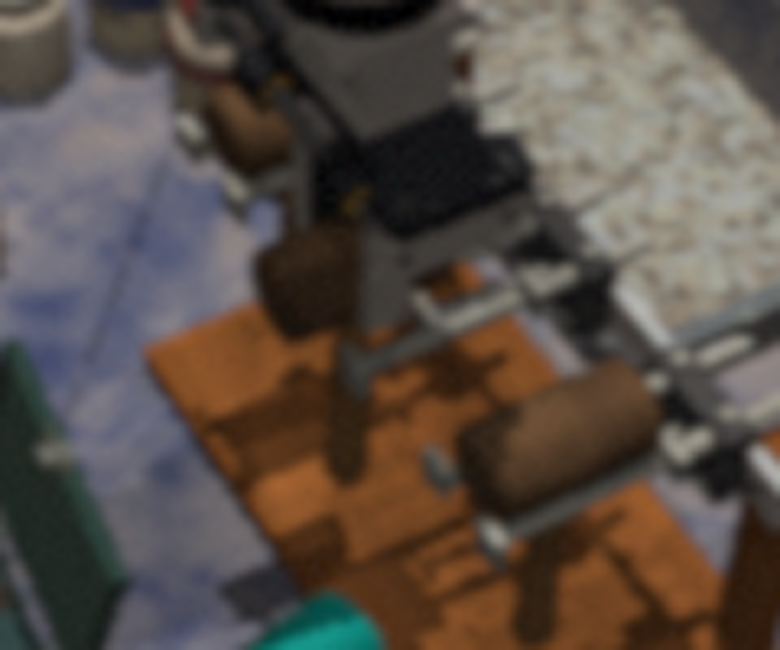

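View pics/t11.png

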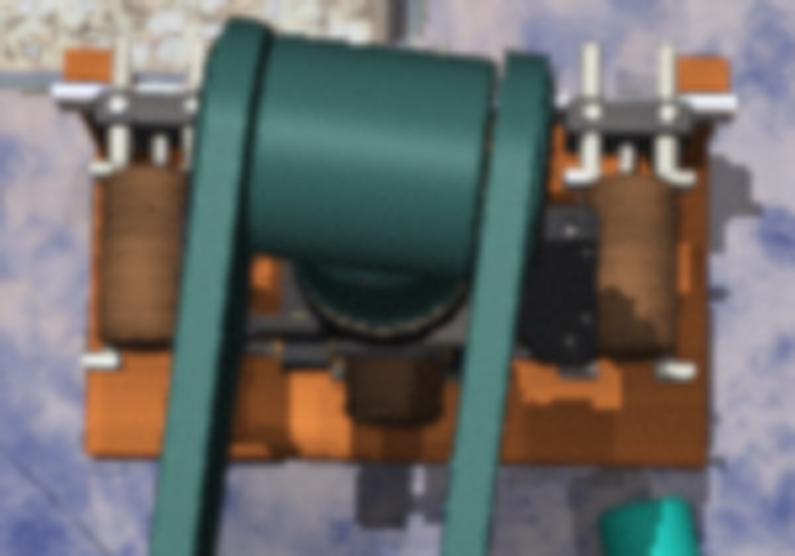

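Call:
send_rows([
  [-1,0,0.001,0,0],
  [-1,0,0.002,0,0],
  [-1,0,0.002,0,0],
])

```text
time: 12.27
tool_pos: [0.5489, -0.0202, 0.1908]
ee_rot: [-2.993, 1.571, -3.029]
wrist_force: [0.2, -0.2, -2.2]
width: 0.0471
```

Call:
send_rows([
  [-1,0,-0.002,0,0],
  [-1,0,-0.004,0,0],
  [-1,0,-0.004,0,0],
])

```text
time: 12.52
tool_pos: [0.5488, -0.0244, 0.1909]
ee_rot: [1.337, 1.57, 1.3]
wrist_force: [-0.8, 1.0, -2.3]
width: 0.0469
```

Call:
send_rows([
  [-1,0,0.003,0,0],
  [-1,0,0.005,0,0],
  [-1,0,0.0055,0,0],
  [-1,0,0.0055,0,0],
])

```text
time: 12.85
tool_pos: [0.549, -0.0199, 0.1909]
ee_rot: [-1.515, 1.569, -1.552]
wrist_force: [0.1, -4.0, -2.2]
width: 0.0469
```

Call:
send_rows([
  [-1,0,-0.0033,0,0],
  [-1,0,-0.0033,0.004,0],
  [-1,0,-0.0033,0.008,0],
  [-1,0,-0.0033,0.012,0],
  [-1,0,-0.0033,0.016,0],
])

```text
time: 13.27
tool_pos: [0.5654, -0.0224, 0.1907]
ee_rot: [1.61, 1.57, 1.574]
wrist_force: [0.6, -0.3, -2.4]
width: 0.0468
```

Call:
send_rows([
  [-1,0,0,0.002,0],
  [-1,0,0,0.004,0],
  [-1,0,0,0.006,0],
])

```text
time: 13.52
tool_pos: [0.5711, -0.0228, 0.1907]
ee_rot: [2.468, 1.57, 2.432]
wrist_force: [0.5, 0.1, -1.5]
width: 0.0467
```

Call:
send_rows([
  [-1,0,0,0.0015,0],
  [-1,0,0,0.003,0],
  [-1,0,0,0.003,0],
])

```text
time: 13.77
tool_pos: [0.5741, -0.023, 0.1908]
ee_rot: [1.171, 1.571, 1.135]
wrist_force: [-1.2, -0.4, -1.9]
width: 0.0465
```

Call:
send_rows([
  [-1,0,0,0.0015,0],
  [-1,0,0,0.003,0],
  [-1,0,0,0.003,0],
])

```text
time: 14.02
tool_pos: [0.5771, -0.0232, 0.1908]
ee_rot: [0.302, 1.571, 0.266]
wrist_force: [0.3, 1.0, -1.7]
width: 0.0468
```

Call:
send_rows([
  [-1,0,0,0.001,0],
  [-1,0,0,0.002,0],
  [-1,0,0,0.002,0],
])

```text
time: 14.27
tool_pos: [0.5785, -0.0232, 0.1908]
ee_rot: [3.054, 1.57, 3.018]
wrist_force: [-0.4, 1.0, -1.7]
width: 0.0468
```

Call:
send_rows([
  [-1,0,0,0.001,0],
  [-1,0,0,0.002,0],
  [-1,0,0,0.002,0],
])

```text
time: 14.52
tool_pos: [0.5806, -0.0233, 0.1908]
ee_rot: [3.008, 1.57, 2.972]
wrist_force: [-2.2, -0.5, -1.0]
width: 0.0472
```

Call:
send_rows([
  [-1,0,0,0.001,0],
  [-1,0,0,0.002,0],
  [-1,0,0,0.002,0],
])

```text
time: 14.77
tool_pos: [0.5828, -0.0234, 0.1908]
ee_rot: [2.869, 1.57, 2.833]
wrist_force: [-2.3, -0.3, -0.9]
width: 0.0474
```

Call:
send_rows([
  [-1,0,0,0.001,0],
  [-1,0,0,0.002,0],
  [-1,0,0,0.003,0],
  [-1,0,0,0.004,0],
])

```text
time: 15.1
tool_pos: [0.5866, -0.0235, 0.1909]
ee_rot: [3.052, 1.57, 3.016]
wrist_force: [-3.3, 0.6, 0.0]
width: 0.0471
```

Call:
send_rows([
  [-1,0,0,0,0],
])

```text
time: 15.18
tool_pos: [0.5869, -0.0235, 0.1908]
ee_rot: [2.719, 1.57, 2.683]
wrist_force: [-2.6, 0.4, 0.6]
width: 0.0472
```

Call:
send_rows([
  [-1,0,0,0,0],
])

```text
time: 15.27
tool_pos: [0.5869, -0.0235, 0.1908]
ee_rot: [2.43, 1.571, 2.394]
wrist_force: [-3.6, -0.9, 0.0]
width: 0.047
```

Call:
send_rows([
  [-1,0,0,0,0],
])

```text
time: 15.35
tool_pos: [0.5868, -0.0235, 0.1908]
ee_rot: [1.453, 1.571, 1.416]
wrist_force: [-3.7, 0.7, -0.0]
width: 0.0467
```

Call:
send_rows([
  [-1,0,0,0,0],
])

```text
time: 15.43
tool_pos: [0.5868, -0.0235, 0.1908]
ee_rot: [1.635, 1.571, 1.599]
wrist_force: [-4.6, 1.5, 0.1]
width: 0.0474
```

```bash
python3 - <<'E'
from h import *
plan((.5865,-.0236,.191),-.036)
for k in range(6):
    s=robot.snapshot("wrist");print(robot.get_obs()["wrist_force"].round(2))
cv2.imwrite("pics/wrist12.png",s["image"][:,:,::-1])
s=robot.snapshot("scene");crop(s["image"],220,340,140,240,6.5,"pics/s12.png")
E
```

```text
t 15.43 pos [ 0.5868 -0.0235  0.1908] F [-4.62  1.5   0.13] w 0.0474
shift tool xyz [-0.0002 -0.0001 -0.0003] tool z yaw deg -2.07 tilt [-0.e+00  1.e-04 -1.e+00]
roll -0.0001
[-3.2  -0.09  0.15]
[-3.04 -0.13  0.4 ]
[-3.56 -0.16 -0.25]
[-3.3  -0.22 -0.03]
[-3.18 -0.11 -0.33]
[-4.34  0.41 -0.69]
```

View pics/wrist12.png

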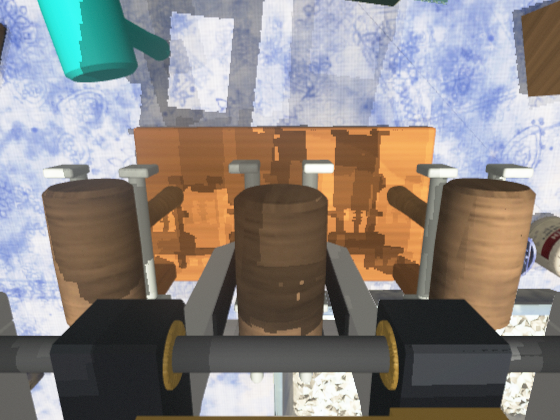

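View pics/s12.png

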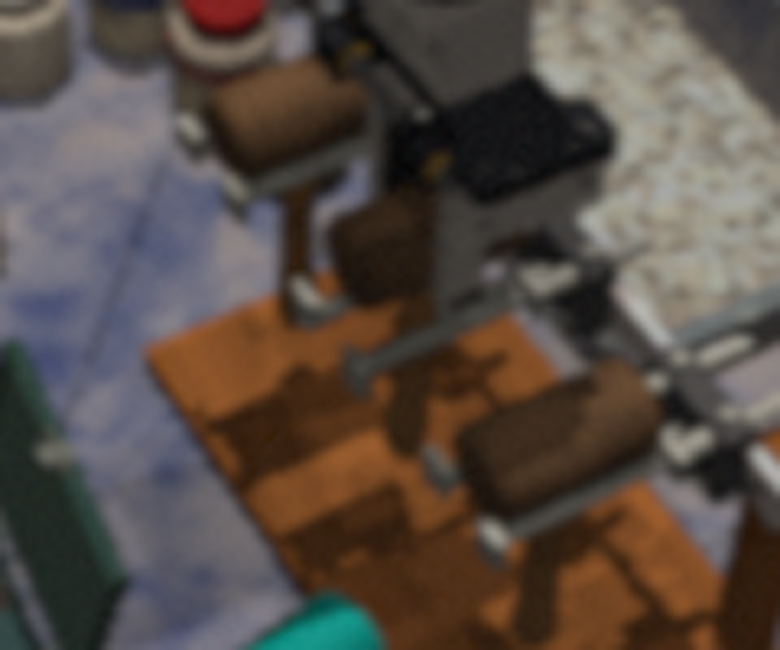

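```bash
python3 - <<'E'
from h import *
s=robot.snapshot("wrist")
crop(s["image"],200,360,140,260,4.9,"pics/w12c.png")
s2=robot.snapshot("scene")
o=robot.get_obs();R=Rt();c=o["tool_pos"]
# predicted plumb handle end vs tilted, in scene
for dx in (0,-.005,-.01,-.015): print(dx,((proj(s2,[c[0]+dx,c[1],c[2]+.049-.155])-[220,140]+.5)*6.5).round(), )
E
```

```text
0 [413. 445.]
-0.005 [405. 449.]
-0.01 [396. 453.]
-0.015 [388. 458.]
```

View pics/w12c.png

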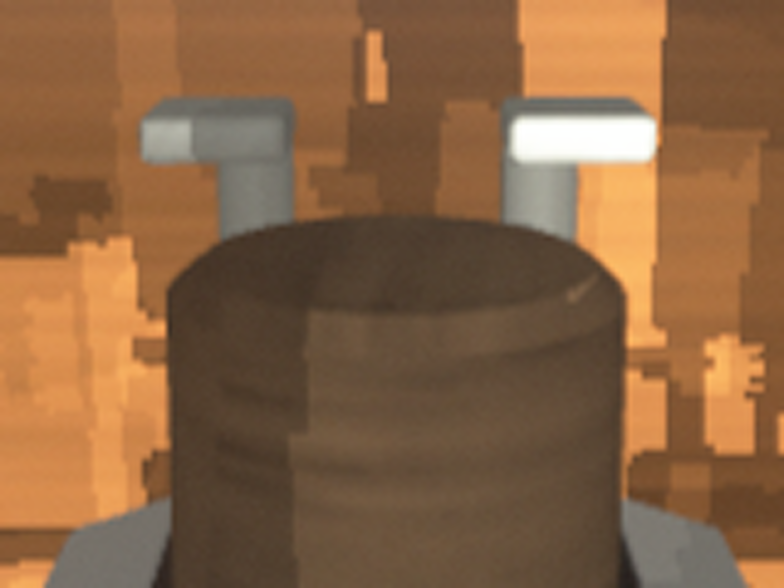

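```bash
python3 - <<'E'
from h import *
s=robot.snapshot("wrist");o=robot.get_obs();R=Rt();c=o["tool_pos"]
for nm,p,z in (("lip front top edge",(398,100),.204),("lip back top edge",(398,162),.204),("lip R outer",(655,140),.204),("lip L outer",(141,140),.204),("head front lower rim",(396,215),.2158),("head front upper rim",(396,310),.2638)):
    q=(200+(p[0]+.5)/4.9-.5,140+(p[1]+.5)/4.9-.5); w=ray(s,q,z); print(nm,w.round(4),"tool y,z",(R.T@(w-c))[1:].round(4))
E
```

```text
lip front top edge [ 0.5344 -0.0216  0.204 ] tool y,z [ 0.     -0.0525]
lip back top edge [ 0.5419 -0.0219  0.204 ] tool y,z [ 0.    -0.045]
lip R outer [0.5403 0.0092 0.204 ] tool y,z [ 0.031  -0.0477]
lip L outer [ 0.5381 -0.0527  0.204 ] tool y,z [-0.0309 -0.0477]
head front lower rim [ 0.546  -0.0223  0.2158] tool y,z [-0.0002 -0.0408]
head front upper rim [ 0.5448 -0.0223  0.2638] tool y,z [-0.0003 -0.0421]
```

Call:
send_rows([
  [-1,0.002,0,0,0],
  [-1,0.005,0,0,0],
  [-1,0.008,0,0,0],
  [-1,0.01,0,0,0],
  [-1,0.012,0,0,0],
])

```text
time: 16.35
tool_pos: [0.5866, -0.0235, 0.1782]
ee_rot: [2.959, 1.57, 2.923]
wrist_force: [-3.3, 0.1, 0.1]
width: 0.047
```

Call:
send_rows([
  [-1,0.001,0,0,0],
  [-1,0.002,0,0,0],
  [-1,0.003,0,0,0],
])

```text
time: 16.6
tool_pos: [0.5868, -0.0235, 0.1757]
ee_rot: [1.683, 1.571, 1.647]
wrist_force: [-4.6, 0.1, -0.4]
width: 0.0472
```

Call:
send_rows([
  [-1,0.001,0,0,0],
  [-1,0.002,0,0,0],
  [-1,0.003,0,0,0],
])

```text
time: 16.85
tool_pos: [0.5869, -0.0235, 0.1728]
ee_rot: [0.231, 1.571, 0.195]
wrist_force: [-4.2, -0.4, -0.5]
width: 0.0468
```

Call:
send_rows([
  [-1,0.001,0,0,0],
  [-1,0.002,0,0,0],
  [-1,0.003,0,0,0],
])

```text
time: 17.1
tool_pos: [0.5869, -0.0235, 0.1697]
ee_rot: [1.17, 1.571, 1.133]
wrist_force: [-4.2, -0.0, -0.3]
width: 0.0468
```

Call:
send_rows([
  [-1,0.001,0,0,0],
  [-1,0.002,0,0,0],
  [-1,0.003,0,0,0],
])

```text
time: 17.35
tool_pos: [0.5869, -0.0235, 0.1667]
ee_rot: [0.85, 1.571, 0.813]
wrist_force: [-4.3, 0.2, -0.6]
width: 0.0466
```

Call:
send_rows([
  [-1,0.001,0,0,0],
  [-1,0.002,0,0,0],
  [-1,0.002,0,0,0],
])

```text
time: 17.6
tool_pos: [0.5867, -0.0235, 0.1645]
ee_rot: [2.892, 1.57, 2.856]
wrist_force: [-3.6, -0.6, -1.7]
width: 0.0472
```

Call:
send_rows([
  [-1,0.001,0,0,0],
  [-1,0.002,0,0,0],
  [-1,0.002,0,0,0],
])

```text
time: 17.85
tool_pos: [0.5869, -0.0234, 0.1633]
ee_rot: [0.313, 1.57, 0.277]
wrist_force: [-5.3, 1.1, 0.6]
width: 0.0473
```

```bash
python3 - <<'E'
from h import *
plan((.5865,-.0236,.163),-.036)
s=robot.snapshot("wrist");cv2.imwrite("pics/wrist13.png",s["image"][:,:,::-1]);crop(s["image"],120,440,130,330,2.4,"pics/w13c.png")
s=robot.snapshot("scene");crop(s["image"],220,340,140,240,6.5,"pics/s13.png")
E
```

```text
t 17.85 pos [ 0.5869 -0.0234  0.1633] F [-5.31  1.1   0.6 ] w 0.0473
shift tool xyz [ 0.0003 -0.0002 -0.0004] tool z yaw deg -2.06 tilt [ 7.e-04  2.e-04 -1.e+00]
roll 0.0
```

View pics/w13c.png

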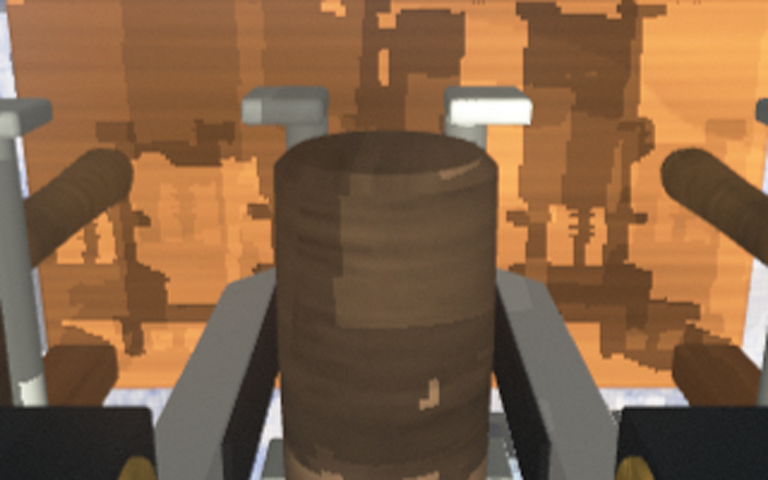

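View pics/s13.png

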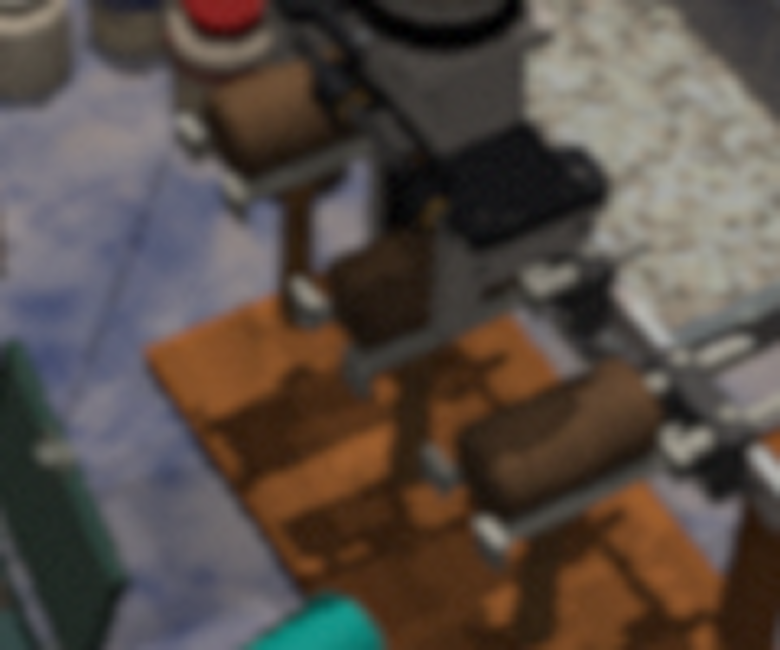

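Call:
send_rows([
  [-1,0.001,0,0,0],
  [-1,0.0015,0,0,0],
  [-1,0.0015,0,0,0],
  [-1,0.0015,0,0,0],
])

```text
time: 18.28
tool_pos: [0.5871, -0.0233, 0.1629]
ee_rot: [0.17, 1.569, 0.134]
wrist_force: [-5.9, 1.9, 3.9]
width: 0.0467
```

Call:
send_rows([
  [-1,0.001,0,0,0],
  [-1,0.0015,0,0,0],
  [-1,0.0015,0,0,0],
])

```text
time: 18.53
tool_pos: [0.5872, -0.0232, 0.1628]
ee_rot: [0.057, 1.568, 0.021]
wrist_force: [-8.1, 1.5, 8.6]
width: 0.0468
```

Call:
send_rows([
  [-1,-0.002,0,0,0],
  [-1,-0.0025,0,0,0],
  [-1,-0.0025,0,0,0],
  [-1,-0.0025,0,0,0],
])

```text
time: 18.87
tool_pos: [0.5871, -0.0232, 0.163]
ee_rot: [0.503, 1.57, 0.467]
wrist_force: [-5.0, 1.3, 2.9]
width: 0.0472
```

```bash
python3 - <<'E'
from h import *
f=[]
for k in range(4):
    s=robot.snapshot("scene");f.append(robot.get_obs()["wrist_force"])
print(np.mean(f,0).round(2))
plan((.5865,-.0236,.163),-.036)
E
```

```text
[-4.95  2.18  3.74]
t 19.07 pos [ 0.5871 -0.0232  0.163 ] F [-4.87  2.05  3.56] w 0.0469
shift tool xyz [-0.     -0.0004 -0.0006] tool z yaw deg -2.05 tilt [ 1.e-03  5.e-04 -1.e+00]
roll 0.0002
```

Call:
send_rows([
  [0.1,0,0,0,0],
  [0.2,0,0,0,0],
  [0.3,0,0,0,0],
  [0.4,0,0,0,0],
  [0.5,0,0,0,0],
])

```text
time: 19.48
tool_pos: [0.5873, -0.0237, 0.1621]
ee_rot: [-0.064, 1.57, -0.1]
wrist_force: [-0.3, 0.9, -0.5]
width: 0.0686
```

Call:
send_rows([
  [0.5,0,0,0,0],
  [0.5,0,0,0,0],
  [0.5,0,0,0,0],
  [0.5,0,0,0,0],
])

```text
time: 19.82
tool_pos: [0.5869, -0.0236, 0.1623]
ee_rot: [0.352, 1.571, 0.316]
wrist_force: [0.3, 0.3, 0.8]
width: 0.0707
```

```bash
python3 - <<'E'
from h import *
plan((.5865,-.0236,.163),-.036)
s=robot.snapshot("wrist");cv2.imwrite("pics/wrist14.png",s["image"][:,:,::-1]);crop(s["image"],120,440,130,330,2.4,"pics/w14c.png")
s=robot.snapshot("scene");crop(s["image"],220,340,140,240,6.5,"pics/s14.png")
E
```

```text
t 19.82 pos [ 0.5869 -0.0236  0.1623] F [0.26 0.32 0.82] w 0.0707
shift tool xyz [-0.0007 -0.0001 -0.0004] tool z yaw deg -2.07 tilt [ 2.e-04  1.e-04 -1.e+00]
roll -0.0001
```

View pics/w14c.png

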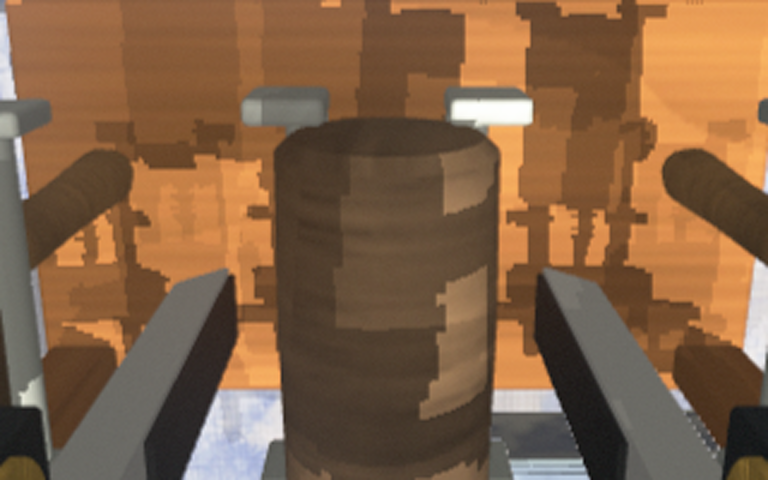

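View pics/s14.png

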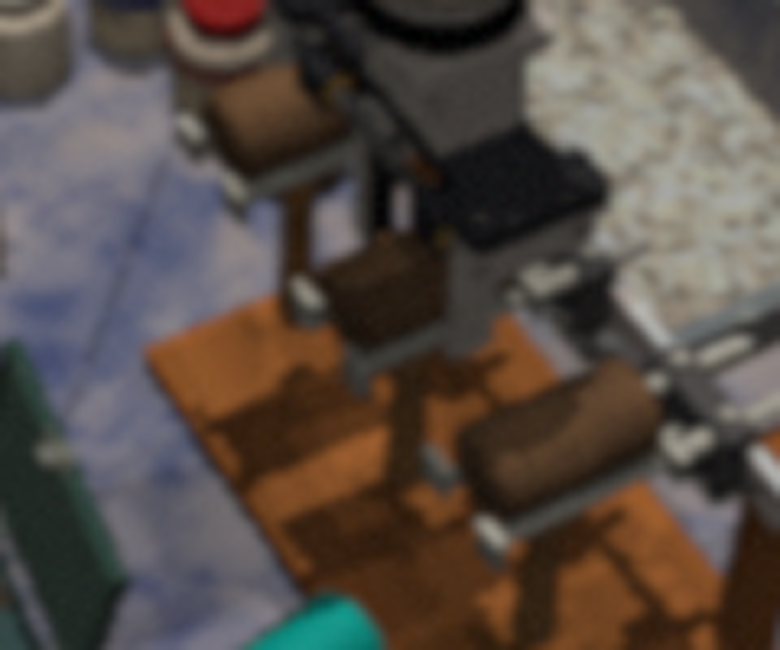

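Call:
send_rows([
  [0.5,-0.01,0,0,0],
  [0.5,-0.025,0,0,0],
  [0.5,-0.045,0,0,0],
  [0.5,-0.07,0,0,0],
  [0.5,-0.1,0,0,0],
])

```text
time: 20.33
tool_pos: [0.5861, -0.0234, 0.2626]
ee_rot: [2.999, 1.568, 2.963]
wrist_force: [0.8, 0.5, -0.1]
width: 0.0708
```

Call:
send_rows([
  [0.5,-0.02,0,-0.03,0],
  [0.5,-0.02,0,-0.06,0],
  [0.5,-0.02,0,-0.09,0],
  [0.5,-0.02,0,-0.12,0],
  [0.5,-0.02,0,-0.15,0],
])

```text
time: 20.75
tool_pos: [0.4357, -0.0181, 0.2833]
ee_rot: [-0.128, 1.569, -0.164]
wrist_force: [-0.0, -0.5, -0.1]
width: 0.0707
```

Call:
send_rows([
  [0.5,0,0.04,-0.02,0],
  [0.5,0,0.08,-0.04,0],
  [0.5,0,0.12,-0.05,0],
  [0.5,0,0.16,-0.05,0],
  [0.5,0,0.19,-0.05,0],
])

```text
time: 21.17
tool_pos: [0.3929, 0.1758, 0.2842]
ee_rot: [0.477, 1.567, 0.441]
wrist_force: [1.2, -0.4, 0.7]
width: 0.0707
```

Call:
send_rows([
  [0.5,0,0,0,0],
  [0.5,0,0,0,0],
  [0.5,0,0,0,0],
])

```text
time: 21.42
tool_pos: [0.3939, 0.1731, 0.2829]
ee_rot: [-0.493, 1.57, -0.529]
wrist_force: [-0.4, -0.4, 0.9]
width: 0.0705
```

```bash
python3 - <<'E'
from h import *
plan((.5865,-.0236,.163),-.036)
s=robot.snapshot("top");cv2.imwrite("pics/t15.png",s["image"][:,:,::-1]);crop(s["image"],195,345,130,225,5.3,"pics/t15c.png")
s=robot.snapshot("scene");crop(s["image"],220,340,140,240,6.5,"pics/s15.png")
E
```

```text
t 21.42 pos [0.3939 0.1731 0.2829] F [-0.44 -0.39  0.85] w 0.0705
shift tool xyz [ 0.1201 -0.1896  0.1994] tool z yaw deg -2.06 tilt [ 7.e-04 -4.e-04 -1.e+00]
roll 0.0001
```

View pics/t15c.png

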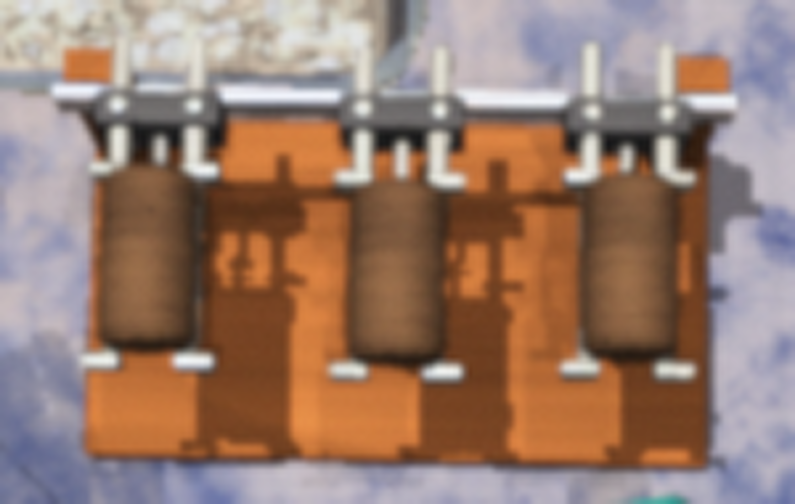

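View pics/s15.png

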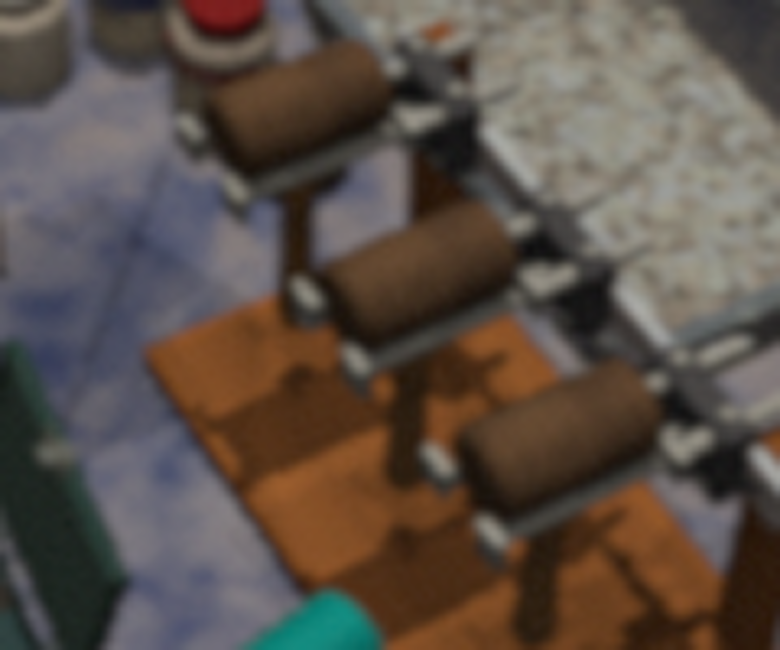

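```bash
python3 -c "
from bench import robot
print(robot.close_job())"
```

```text
the job is handed in; nothing more can be done
None
```

The wooden mallet hangs in the middle fork like its two neighbours, and I handed the job in at about 21.5 s of the 67 s allowed.

**What I did:** I lifted the mallet out of the block by its head and turned it to line up with the rack. I then fed the handle between the prongs and felt both sides to centre it. Next I pressed it back against the pad until the wrist force read about 3.5–4.5 N. Last I let the head down until it met the prongs, opened the gripper and backed away.

**Last checks:**
- **Placing:** The final top and scene pictures show the head lying along both prongs, between the lips and stops. The handle looks close to plumb in the scene view.
- **Height:** The prongs took the load with the head centre about 22 mm above their centre line, as specified.
- **Neighbours:** Both sit where they were in the first pictures.
- **Forces:** The wrist readings taken at the rack peaked at about 12 N, while I pressed the head onto the prongs, and nothing touched the neighbours. The arm was clear at hand-in.

**What went wrong or disagreed:**
- **First grasp missed:** The real fingertips sit about 35 mm above the TCP position the robot reports. The fingers closed on top of the head, with about 10 N upward on the wrist. I backed off, confirmed the offset in two camera views and gripped again.
- **Fork position:** The top and wrist cameras disagreed by about 2 mm on the fork's sideways position, so I used the position found by feel, which lay between the two.
- **Handle tilt:** The pad tilted the handle by about 2° while it was gripped. I did not measure it again after release.

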